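Ready the balloon corner: stand the shine bottles up and start the pump

TASK

Get the balloon corner ready for blowing up: clear the blue tying tool and the red ribbon spool out of the cork lane into the steel tray (the tool lying flat, both down on its floor), and stand every fallen shine bottle upright, cap up, on the cork strip in one row with the green-capped bottle and the carton that stand there already. Once everything is in order, so that the running pump cannot shake anything about, turn the dial on top of the pump clockwise past its click to run. Leave the two ceramic holders and the yellow ribbon spool behind the organiser where they are.

Things in the scene. Friction and masses are not known exactly. Their poses are not given: they have to be found in the camera images.
- lane (a point): the cork lane of the bamboo organiser, a cork strip 90 mm deep (x) and 498 mm long (y) along the back of its floor: the point is the middle of the strip, on the floor surface, 10 mm above the table. +y runs along the lane to the robot's left, +x away from the robot
- organiser: the fixed bamboo organiser; origin on the table under the middle of the cork lane, axes as the lane's. Back board 30 mm high at x = +50 mm, end boards at y = +/-250 mm, 30 mm high beside the lane and 26 mm further forward (above the table). The floor, 10 mm high, reaches forward to x = -215 mm; there the hinged flap front lies let down on the table, to x = -292 mm, 10 mm high
- stander_green_centre (a point): white square bottle of balloon shine, 0.16 kg, 120 mm tall: body 42 x 42 mm, 96 mm long, then a round green cap 30 mm across, 24 mm long; green band on the body. Stands in the lane from the start, to stay standing there. The point is its middle, on its axis, 60 mm from the foot; +z runs from foot to cap, x and y are square to the sides
- stander_carton_centre (a point): kraft carton with an orange band, 42 x 42 x 105 mm tall, 0.09 kg, standing in the lane from the start, to stay standing there. The point is its middle (52.5 mm above its foot), +z up, x and y square to its faces
- tool_centre (a point): blue plastic balloon tying tool, 45 g, 110 mm long, lying flat in the cork lane, about along it: handle 62 mm long, 22 mm wide, 16 mm thick, then a 44 mm wide fork of two prongs. The point is inside the handle, 8 mm above the underside, 43 mm from the handle's end and 67 mm from the prong tips; grip across the handle there or up to 20 mm nearer its end. +x runs from handle to prongs, +z up
- ribbon_spool_centre (a point): red ribbon spool with white flanges, 56 mm across and 56 mm tall, 80 g, standing on its end in the cork lane. The point is its centre, 28 mm above its foot; +z is its axis
- tray_floor (a point): stainless steel tray, fixed, 220 x 170 mm (x, y) with 3 mm walls 22 mm high, on one side of the organiser, left or right. The point is the centre of its inner floor, 3 mm above the table
- dial_grip (a point): grip of the black dial on top of the green pump: bar 46 mm long (x), 12 mm wide (y), 22 mm tall, top 142 mm above the table, on a disc 50 mm wide whose top is 120 mm above the table. The point is on the upright turning axis, 11 mm below the bar's top; the point turns with the dial. Pointer line on the bar's -x end. Two nozzles, tops 140 mm above the table, stand 90 mm from the axis towards +x at off
- pump: electric balloon pump with a green shell, fixed, 200 x 150 mm, its top plate 113 mm above the table, on the side of the organiser opposite the tray. Origin on the table under the dial's axis; +x towards its two black nozzles
- dial (a joint): angle of the pump's dial: about 0 at off (pointer at the white dot), 1.4 at run (red dot, end stop); grows clockwise seen from above. A sprung detent resists up to 0.7 rad (at most 0.12 N m, and 0.02 N m friction) and then snaps it to the end stop; let go earlier it springs back towards off
- bottle_red_centre (a point): white square bottle of balloon shine, 0.16 kg, 120 mm tall: body 42 x 42 mm, 96 mm long, then a round red cap 30 mm across, 24 mm long; red band on the body. Fallen over in front of the cork, lying roughly along the lane with its cap to either side; may be absent. The point is its middle, on its axis, 60 mm from the foot; +x runs from foot to cap (level: lying; straight up: standing), y and z are square to the sides
- bottle_yellow_centre (a point): white square bottle of balloon shine, 0.16 kg, 120 mm tall: body 42 x 42 mm, 96 mm long, then a round yellow cap 30 mm across, 24 mm long; yellow band on the body. Fallen over in front of the cork, lying roughly along the lane with its cap to either side; may be absent. The point is its middle, on its axis, 60 mm from the foot; +x runs from foot to cap (level: lying; straight up: standing), y and z are square to the sides
- bottle_blue_centre (a point): white square bottle of balloon shine, 0.16 kg, 120 mm tall: body 42 x 42 mm, 96 mm long, then a round blue cap 30 mm across, 24 mm long; blue band on the body. Fallen over in front of the cork, lying roughly along the lane with its cap to either side; may be absent. The point is its middle, on its axis, 60 mm from the foot; +x runs from foot to cap (level: lying; straight up: standing), y and z are square to the sides
- holder_a: white ceramic holder with balloon sticks, 80 mm across, 75 mm high (sticks to 150 mm), a bystander behind the organiser; origin at the middle of its underside
- holder_b: white ceramic holder with bamboo sticks, 80 mm across, 75 mm high (sticks to 150 mm), a bystander behind the organiser; origin at the middle of its underside
- spool_b: yellow ribbon spool, 64 mm across, 50 mm high, a bystander behind the organiser; origin at the middle of its underside

How it is judged:
By the outcome, as a careful person would: the job done as asked, in the order asked, and still so for the second after the job is handed in, with the robot touching nothing.
Of bottle_red, bottle_yellow, bottle_blue only 2 to 3 are there at a start; the rules pass over those that are not, and their reading is None.
At some moment in a run one of tying_tool, ribbon_spool may be knocked a few centimetres aside while the robot is not near it.
Once in a run the grip may slacken for a moment while it holds something.
It also fails if it takes over 210 s, if anything falls off the work surface, if the arm or the gripper's body presses on something with over 40 N, if the wrist force passes 120 N, or if a joint passes its speed limit or range.

ROBOT

A 6-joint arm with a two-finger parallel gripper is mounted at the origin on the work surface. World frame = base frame: x ahead of the robot, y to its left, z up, the work surface at z = 0. Lengths are in m, angles in rad, forces in N, time in s.
With the tool pointing down it reaches from about 0.375 to 0.9 m from the base axis. Payload 3.1 kg.
Tool frame: the origin (TCP) lies at the centre of the arm's flange, where the gripper is bolted on; the fingertips stand 182 mm ahead of it and the grasp point (between the pads) lies 164 mm ahead of it; z points along the fingers, y is the line along which they close (so a half turn about z gives the same grasp; the last joint's range is limited). The gripper opens to 87 mm and grips with 3 to 60 N. Pads are 19 mm wide; open, the fingers measure 117 mm over their backs; the gripper's body (75 mm by 190 mm) begins 51 mm behind the grasp point.
Start: joints at [-1.5, 0.527, 1.433, -0, 1.181, -0.178], TCP at [0.155, -0.606, 0.405] pointing down, gripper open.
Joint ranges: [-3.08, 3.08], [-0.75, 2.2], [0.22, 2.44], [-1.43, 4.57], [0, 2.65], [-2.85, 2.85]. Speed limits (rad/s): [2.79, 2.79, 3.14, 3.14, 3.14, 3.14].

INTERFACE

Orientations are given as a unit quaternion [x, y, z, w].
In Python, from rig import * gives the robot as it stands.
- The arm moves only by the tool move_arm, never from a script. Its argument "commands" is a list that holds one entry, the list of rows, each a list of 6 numbers: the shift along the tool's x, y, z in units of 40 mm (1.0 is 40 mm), then the turn, a rotation vector about the tool's x, y, z in rad. A call has 1 to 12 rows; each row is the pose to reach, as a shift and turn from the pose commanded when the call began, along the tool's axes at that moment; what a row does not reach only later rows make up. A row lasts 1/8 s, in which the tool goes at most 62.5 mm and 10.7 degrees, less where a joint would pass 70% of its speed; a pose out of reach is approached as far as the arm can. A call with a gripper value outside its range is refused whole. "claw" is the closure, from -1 (fully open) to 1 (shut), so that 0 is half open, set as the call begins (left out, the last holds). The fingers move at their own pace and stop on an object; "squeeze" is the grip in N (left out, the last holds). Time passes only in rows, so rows that repeat a pose let the fingers close. It gives the time, the measured TCP pose, the force, the opening and the grip force at its end, in the units of the state.
- get_obs(): the state, without advancing time (a new reading comes with each control period).
- camera(name): name is "side" or "top"; returns a dict with "pixels" (400x640x3 uint8, blue, green, red), "range_z" (400x640 float32, m along the optical axis (not along the pixel's ray), 0 where there is no reading), "camera_matrix" (3x3 intrinsics, pixels), "extrinsics" (4x4, takes a point from world to camera coordinates). Camera axes: x right, y up, looking along -z (the intrinsics and any distortion apply to the point x, -y, -z); pixel columns grow to the right and rows downward; lengths in m; the calibration is good to about 2 mm. A picture is of the moment at which its call begins.
- hand_in(): hands the job in; it is judged then, once.
The state is a dict: "time": time; "q": joint angles; "joint_velocities": joint speeds; "joint_torque": joint torques, N m; "position": TCP position; "tool_rot": TCP orientation; "ft_force": force on the tool from outside, world axes, zero at the start; "moment": the same for the moment, N m; "grip_width": finger opening in m; "grip_force": force on a finger pad.
Only numpy, scipy, OpenCV 4.12 (cv2) and the standard library are available. Lean on these libraries where they do the work, as an engineer would, in place of code of your own. Each camera call takes 0.05 s, during which the arm holds its last target. There are 200 camera calls.

## Working session

There is one attempt and no reset: what is moved stays moved. The work goes in short steps, Python scripts to look and compute and a tool call to move; the robot and the scene stay as the last step left them, time stands still between calls to the robot, and variables do not carry over. Pictures are saved under pics/ and viewed, at most 14 in all, crops included, and the job is handed in when it is done.

Besides the shell and the picture viewer there is one more tool, called after "Emit:" as name([rows], argument=value, ...), one row to a line, values as JSON. move_arm: Moves the arm, as the interface text tells. Its arguments: {"type":"object","properties":{"commands":{"type":"array","items":{"type":"array","items":{"type":"array","items":{"type":"number"}}}},"claw":{"type":"number"},"squeeze":{"type":"number"}},"required":["commands"]}

```bash
ls; mkdir -p pics
python3 - <<'E'
from rig import *
import cv2,numpy as np
np.set_printoptions(precision=4,suppress=True)
for n in("top","side"):
    c=camera(n);cv2.imwrite(f"pics/{n}0.png",c["pixels"]);np.savez(f"{n}0.npz",**c);print(c["camera_matrix"],c["extrinsics"],[k for k in c])
o=get_obs();print(o)
E
```

```text
pics
[[398.4883   0.     311.9508]
 [  0.     398.4883 199.0152]
 [  0.       0.       1.    ]] [[-0.0029 -0.9998  0.0172 -0.0193]
 [ 0.9943 -0.0011  0.1064 -0.6565]
 [-0.1064  0.0174  0.9942 -1.0455]
 [ 0.      0.      0.      1.    ]] ['pixels', 'range_z', 'camera_matrix', 'extrinsics']
[[498.9923   0.     319.5629]
 [  0.     498.9923 202.2971]
 [  0.       0.       1.    ]] [[-0.9635 -0.2672 -0.0176  0.6143]
 [ 0.1919 -0.7349  0.6505 -0.1878]
 [-0.1867  0.6233  0.7593 -1.5927]
 [ 0.      0.      0.      1.    ]] ['pixels', 'range_z', 'camera_matrix', 'extrinsics']
{'time': 0.1, 'q': array([-1.4995,  0.5284,  1.4338,  0.    ,  1.1815, -0.1785]), 'joint_velocities': array([ 0.0004, -0.0014, -0.003 ,  0.0001,  0.0019, -0.0016]), 'joint_torque': array([ -0.0001, -44.0984, -17.7151,   0.0636,   0.0534,  -0.    ]), 'position': array([ 0.1545, -0.6053,  0.4039]), 'tool_rot': array([ 0.9922,  0.1246,  0.0001, -0.001 ]), 'ft_force': array([-0.8026, -0.3464, -0.4073]), 'moment': array([-0.0678,  0.0332, -0.0555]), 'grip_force': 0.0, 'grip_width': 0.08717062511735443}
```

View pics/top0.png

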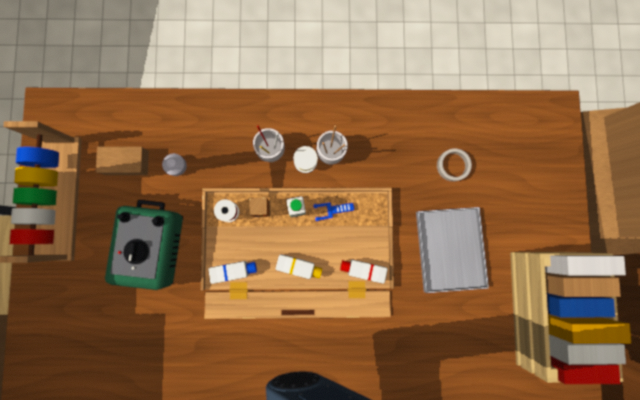

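View pics/side0.png

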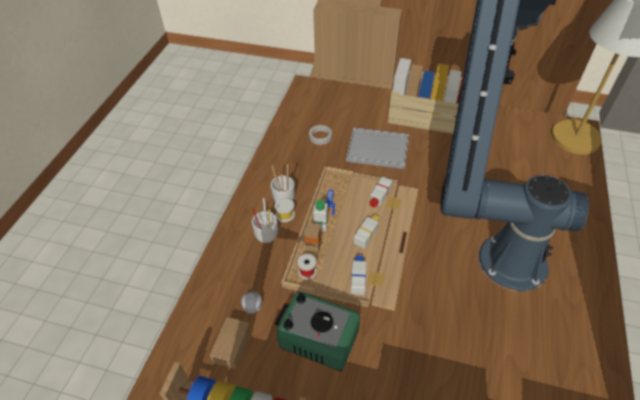

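The top view shows the spool at (225,210), carton (259,206), green bottle (296,205), tool (335,211), and the fallen blue, yellow and red bottles at (233,272), (299,267) and (364,271). The tray is at (452,250) and the pump dial at (136,253). The side view agrees.

```bash
cat > h.py <<'E'
import numpy as np,cv2
np.set_printoptions(precision=4,suppress=True)
def world(c):
    K=c["camera_matrix"];T=c["extrinsics"];d=c["range_z"];v,u=np.mgrid[:400,:640]
    p=np.stack([(u-K[0,2])/K[0,0]*d,-(v-K[1,2])/K[1,1]*d,-d],-1)
    return (p-T[:3,3])@T[:3,:3]
def proj(c,P):
    K=c["camera_matrix"];T=c["extrinsics"];q=np.atleast_2d(P)@T[:3,:3].T+T[:3,3]
    return np.stack([K[0,0]*q[:,0]/-q[:,2]+K[0,2],K[1,1]*q[:,1]/q[:,2]*1+K[1,2]],-1)
def ray(c,u,v,z):
    K=c["camera_matrix"];T=c["extrinsics"];R=T[:3,:3]
    d=np.array([(u-K[0,2])/K[0,0],-(v-K[1,2])/K[1,1],-1])@R;o=-R.T@T[:3,3]
    return o+d*(z-o[2])/d[2]
def blobs(c,box,z0,z1,amin=15):
    W=world(c);u0,v0,u1,v1=box;m=np.zeros((400,640),np.uint8)
    s=(slice(v0,v1),slice(u0,u1));m[s]=(W[s][...,2]>z0)&(W[s][...,2]<z1)&(c["range_z"][s]>0)
    n,l,st,ce=cv2.connectedComponentsWithStats(m)
    for i in range(1,n):
        if st[i,4]<amin: continue
        P=W[l==i];r=cv2.minAreaRect(P[:,:2].astype(np.float32))
        b=c["pixels"][l==i].astype(float)
        print("px",ce[i].round(1),"n",st[i,4],"rect c",np.array(r[0]),"size",np.array(r[1]),"ang",round(r[2],1),"z50/95",np.percentile(P[:,2],[50,95]),"mean",P.mean(0),"bgr",b.mean(0).round())
E
python3 - <<'E'
from h import *
c=dict(np.load("top0.npz"))
W=world(c)
print("table",W[330:370:20,100:160:20,2],"tray",W[250,452],"floor",W[250,300],"cork",W[222,380], "pumptop",W[270,120],"dial",W[253,136])
print("lying");blobs(c,(206,245,390,290),.03,.08)
print("lane tall");blobs(c,(206,185,390,226),.045,.2)
print("tool");blobs(c,(312,195,365,224),.018,.06)
hsv=cv2.cvtColor(c["pixels"],cv2.COLOR_BGR2HSV)
for n,(a,b) in dict(blue=((105,120,60),(125,255,255)),yellow=((22,150,120),(32,255,255)),green=((55,100,60),(80,255,255)),red=((0,200,100),(5,255,255))).items():
    m=cv2.inRange(hsv,a,b);k,l,st,ce=cv2.connectedComponentsWithStats(m)
    for i in range(1,k):
        if st[i,4]>8 and 90<ce[i][0]<500 and ce[i][1]<320: print(n,ce[i].round(1),st[i,4],W[l==i].mean(0),W[l==i].max(0))
# walls: organiser profile along y & x
for y in (210,235): print(y,[ (x,*W[y,x,1:].round(3)) for x in list(range(198,210))+list(range(386,398))])
print([(v,*W[v,350][[0,2]].round(3)) for v in list(range(184,196))])
print("tray row",[(x,*W[250,x,1:].round(3)) for x in list(range(414,426))+list(range(480,494))])
print("tray col",[(v,*W[v,452][[0,2]].round(3)) for v in list(range(203,214))+list(range(286,297))])
print("dial");blobs(c,(105,200,175,290),.127,.16)
E
```

```text
table [[ 0.0002  0.0029 -0.0024]
 [ 0.0021  0.0004 -0.0015]] tray [ 0.5174 -0.4086  0.004 ] floor [0.5189 0.0121 0.0108] cork [ 0.595  -0.209   0.0105] pumptop [0.4738 0.4515 0.1126] dial [0.5152 0.4116 0.1195]
lying
px [297.3 267.4] n 700 rect c [0.4731 0.0157] size [0.1194 0.0425] ang 74.8 z50/95 [0.0518 0.0554] mean [0.4743 0.0186 0.0508] bgr [171. 211. 224.]
px [363.9 270.9] n 701 rect c [ 0.4652 -0.1538] size [0.1197 0.0422] ang 76.8 z50/95 [0.0521 0.0554] mean [ 0.4647 -0.1563  0.0509] bgr [172. 184. 222.]
px [230.7 271.8] n 720 rect c [0.4641 0.1903] size [0.0423 0.1204] ang 10.5 z50/95 [0.0521 0.0557] mean [0.4639 0.1924 0.0508] bgr [202. 190. 187.]
lane tall
px [295.4 206.7] n 297 rect c [0.6316 0.0231] size [0.0425 0.0417] ang 11.1 z50/95 [0.1076 0.1328] mean [0.6289 0.0224 0.1127] bgr [127. 172. 129.]
px [258.6 207.1] n 357 rect c [0.6299 0.1172] size [0.0424 0.0425] ang 2.5 z50/95 [0.1149 0.118 ] mean [0.6282 0.115  0.1083] bgr [ 65. 115. 164.]
px [224.1 210.3] n 360 rect c [0.6233 0.2099] size [0.0526 0.055 ] ang 88.3 z50/95 [0.0669 0.07  ] mean [0.6236 0.2099 0.0669] bg
[... 5557 characters left out ...]
p.float64(0.406), np.float64(0.002)), (292, np.float64(0.402), np.float64(-0.003)), (293, np.float64(0.4), np.float64(0.002)), (294, np.float64(0.398), np.float64(0.005)), (295, np.float64(0.395), np.float64(0.004)), (296, np.float64(0.392), np.float64(-0.003))]
dial
px [120.6 216.9] n 46 rect c [0.6022 0.4458] size [0.0141 0.014 ] ang 29.7 z50/95 [0.1388 0.1424] mean [0.6025 0.445  0.1371] bgr [25. 28. 21.]
px [154.9 220.9] n 42 rect c [0.5925 0.3633] size [0.0123 0.015 ] ang 53.8 z50/95 [0.1387 0.1428] mean [0.5927 0.3621 0.1371] bgr [30. 29. 29.]
px [131.9 251.9] n 136 rect c [0.5182 0.4148] size [0.0135 0.0434] ang 86.5 z50/95 [0.1418 0.1454] mean [0.5183 0.4129 0.1401] bgr [39. 40. 40.]
```

```bash
cat >> h.py <<'E'
from scipy.spatial.transform import Rotation as Ro
def down(th,tilt=None):
    # tool pointing down with tool x at heading th (deg); tilt=(deg): then turn about tool y
    t=np.radians(th);x=np.array([np.cos(t),np.sin(t),0]);z=np.array([0,0,-1.])
    R=Ro.from_matrix(np.stack([x,np.cross(z,x),z],1))
    return R*Ro.from_rotvec([0,np.radians(tilt),0]) if tilt else R
def plan(o,targets,p0=None):
    """targets: (grasp point xyz, Rotation); prints rows relative to the pose in o"""
    R0=Ro.from_quat(o["tool_rot"]) if p0 is None else p0[1]
    P0=o["position"] if p0 is None else p0[0]-0+p0[1].apply([0,0,-.164])
    pp,pr=P0,R0
    for g,R in targets:
        P=np.array(g)+R.apply([0,0,-.164]);s=R0.inv().apply(P-P0)/.04;r=(R0.inv()*R).as_rotvec()
        n=max(np.linalg.norm(P-pp)/.0625,np.degrees((pr.inv()*R).magnitude())/10.7)
        print([*s.round(2).tolist(),*r.round(3).tolist()],"rows>=%.1f"%n);pp,pr=P,R
def gp(o): return o["position"]+Ro.from_quat(o["tool_rot"]).apply([0,0,.164])
def st(o): print("t",round(o["time"],2),"gp",gp(o),"q",o["q"],"F",o["ft_force"].round(1),"w",round(o["grip_width"],4),"gf",round(o["grip_force"],1))
def stool(c,box=(312,193,375,226)):
    W=world(c);s=(slice(box[1],box[3]),slice(box[0],box[2]));h=cv2.cvtColor(c["pixels"],cv2.COLOR_BGR2HSV)[s]
    w=W[s];m=(w[...,2]>.019)&(w[...,2]<.04)&(h[...,0]>95)&(h[...,0]<130)&(h[...,1]>70);P=w[m][:,:2]
    r=cv2.minAreaRect(P.astype(np.float32));b=cv2.boxPoints(r);e=[b[1]-b[0],b[2]-b[1]];e=max(e,key=np.linalg.norm);e=e/np.linalg.norm(e)
    if e[1]<0:e=-e
    n=np.array([-e[1],e[0]]);t=(P-r[0])@e;q=(P-r[0])@n;print("tool rect",r,"axis",e)
    for a in np.arange(-.06,.06,.01):
        k=(t>=a)&(t<a+.01)
        if k.sum():print(round(a,2),k.sum(),"w",q[k].min().round(3),q[k].max().round(3),"mid",np.array(r[0])+e*(a+.005)+n*(q[k].min()+q[k].max())/2)
E
python3 - <<'E'
from h import *
from rig import get_obs
c=dict(np.load("top0.npz"));stool(c)
cv2.imwrite("pics/crop0.png",cv2.resize(c["pixels"][185:230,200:395],None,fx=4,fy=4,interpolation=cv2.INTER_CUBIC))
# dial disc
W=world(c);v,u=np.mgrid[:400,:640]
m=(abs(W[...,2]-.1205)<.004)&(u>105)&(u<170)&(v>225)&(v<285)&(c["pixels"].max(-1)<60)
P=W[m][:,:2].astype(np.float32);print("disc",cv2.minEnclosingCircle(P),m.sum())
st(get_obs());plan(get_obs(),[([.63,-.055,.14],down(90))])
E
```

```text
tool rect ((0.6296170949935913, -0.08050255477428436), (0.04517022520303726, 0.1053888350725174), 8.593263626098633) axis [-0.1494  0.9888]
-0.06 6 w -0.006 0.008 mid [ 0.6372 -0.135 ]
-0.05 28 w -0.01 0.01 mid [ 0.6365 -0.125 ]
-0.04 27 w -0.01 0.01 mid [ 0.6347 -0.1151]
-0.03 24 w -0.008 0.01 mid [ 0.6326 -0.1053]
-0.02 29 w -0.01 0.01 mid [ 0.6318 -0.0953]
-0.01 24 w -0.009 0.011 mid [ 0.6292 -0.0856]
0.0 33 w -0.013 0.018 mid [ 0.6267 -0.0759]
0.01 50 w -0.02 0.02 mid [ 0.6276 -0.0656]
0.02 17 w -0.021 0.021 mid [ 0.6257 -0.0558]
0.03 19 w -0.02 0.022 mid [ 0.6236 -0.046 ]
0.04 23 w -0.022 0.023 mid [ 0.6227 -0.036 ]
0.05 9 w -0.023 0.022 mid [ 0.6215 -0.0261]
disc ((0.520348846912384, 0.41229838132858276), 0.030074382200837135) 208
t 0.1 gp [ 0.1545 -0.6049  0.2399] q [-1.4995  0.5284  1.4338  0.      1.1815 -0.1785] F [-0.8 -0.3 -0.4] w 0.0872 gf 0.0
[14.92, -10.39, 2.52, -0.001, -0.002, -1.321] rows>=11.7
```

View pics/crop0.png

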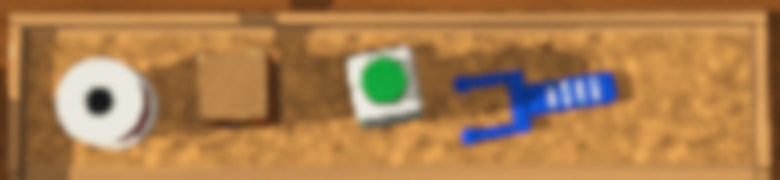

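Run:
```python
from h import *
from rig import get_obs
c=dict(np.load("top0.npz"));print("hi");blobs(c,(245,115,360,185),.085,.2,3);print("rim");blobs(c,(245,115,360,185),.035,.085)
o=get_obs();plan(o,[([.633,-.105,.14],down(98.6))])
plan(o,[([.633,-.105,.03],down(98.6))],([.633,-.105,.14],down(98.6)))
```

```text
hi
px [259.2 131. ] n 22 rect c [0.8207 0.1143] size [0.0122 0.0036] ang 36.5 z50/95 [0.1225 0.1519] mean [0.8199 0.1137 0.1239] bgr [ 49.  65. 133.]
px [333.2 131.5] n 24 rect c [ 0.8193 -0.0735] size [0.0046 0.0119] ang 85.6 z50/95 [0.1224 0.1521] mean [ 0.8193 -0.0736  0.1226] bgr [ 75. 109. 148.]
px [275.9 137.5] n 19 rect c [0.8037 0.0716] size [0.0039 0.0111] ang 17.6 z50/95 [0.1225 0.1519] mean [0.8032 0.0715 0.1242] bgr [142. 149. 155.]
px [323.3 145.5] n 12 rect c [ 0.7817 -0.0489] size [0.0028 0.011 ] ang 11.7 z50/95 [0.1289 0.1539] mean [ 0.7816 -0.048   0.1289] bgr [100. 119. 142.]
px [341. 147.] n 15 rect c [ 0.7791 -0.0927] size [0.0104 0.0035] ang 53.1 z50/95 [0.1288 0.1525] mean [ 0.7784 -0.0925  0.1265] bgr [104. 131. 161.]
px [262.2 148.4] n 13 rect c [0.7756 0.1059] size [0.0029 0.0109] ang 61.9 z50/95 [0.1211 0.153 ] mean [0.775  0.1058 0.1247] bgr [ 89. 128. 147.]
rim
px [267.7 144.3] n 330 rect c [0.8003 0.0968] size [0.0779 0.0799] ang 88.9 z50/95 [0.0676 0.0779] mean [0.8008 0.098  0.0631] bgr [128. 135. 146.]
px [331.  146.6] n 315 rect c [ 0.7945 -0.0715] size [0.078  0.0797] ang 70.7 z50/95 [0.0677 0.0779] mean [ 0.7946 -0.0715  0.0634] bgr [144. 152. 163.]
px [263.9 140.1] n 15 rect c [0.8131 0.1081] size [0.0073 0.0041] ang 74.6 z50/95 [0.0602 0.084 ] mean [0.8132 0.1085 0.059 ] bgr [ 83.  87. 123.]
px [304.6 158.2] n 432 rect c [ 0.7664 -0.0006] size [0.0616 0.0622] ang 1.0 z50/95 [0.0508 0.0547] mean [ 0.7657 -0.0007  0.0509] bgr [212. 222. 226.]
[14.68, -9.16, 2.52, -0.001, -0.002, -1.471] rows>=11.2Traceback (most recent call last):
  File "<stdin>", line 5, in <module>
  File "h.py", line 32, in plan
    P0=o["position"] if p0 is None else p0[0]-0+p0[1].apply([0,0,-.164])
                                        ~~~~~^~
TypeError: unsupported operand type(s) for -: 'list' and 'int'
```

Emit:
move_arm([
  [[14.68,-9.16,2.5,0,0,-1.47],[14.68,-9.16,2.5,0,0,-1.47],[14.68,-9.16,2.5,0,0,-1.47],[14.68,-9.16,2.5,0,0,-1.47],[14.68,-9.16,2.5,0,0,-1.47],[14.68,-9.16,2.5,0,0,-1.47],[14.68,-9.16,2.5,0,0,-1.47],[14.68,-9.16,2.5,0,0,-1.47],[14.68,-9.16,2.5,0,0,-1.47],[14.68,-9.16,2.5,0,0,-1.47],[14.68,-9.16,2.5,0,0,-1.47],[14.68,-9.16,2.5,0,0,-1.47]],
], claw=0)

```text
time: 1.6
position: [0.6346, -0.102, 0.3035]
tool_rot: [0.651, 0.759, 0.0, -0.0]
ft_force: [-0.7, -0.3, -0.6]
grip_width: 0.0438
grip_force: 0.0
```

```bash
sed -i 's/p0\[0\]-0+/np.array(p0[0])+/' h.py
python3 - <<'E'
from h import *
from rig import get_obs,camera
o=get_obs();st(o)
A=down(98.6);plan(o,[([.633,-.105,.029],A)])
print("lift");up=[.633,-.105,.15];plan(o,[(up,A),([.57,-.402,.13],down(90)),([.57,-.402,.026],down(90))],([.633,-.105,.029],A))
E
```

```text
t 1.6 gp [ 0.6345 -0.1018  0.1395] q [-0.333   0.6709  1.4718  0.0007  0.9995 -0.4872] F [-0.7 -0.3 -0.6] w 0.0438 gf 0.0
[-0.07, -0.05, 2.76, -0.0, -0.001, 0.004] rows>=1.8
lift
[0.0, 0.0, -3.02, 0.0, 0.0, 0.0] rows>=1.9
[-7.11, -2.67, -2.52, 0.0, 0.0, 0.15] rows>=4.9
[-7.11, -2.67, 0.08, 0.0, 0.0, 0.15] rows>=1.7
```

Emit:
move_arm([
  [[-0.05,-0.05,1.4,0,0,0],[-0.05,-0.05,2.3,0,0,0],[-0.05,-0.05,2.76,0,0,0],[-0.05,-0.05,2.76,0,0,0],[-0.05,-0.05,2.76,0,0,0]],
])

```text
time: 2.22
position: [0.6314, -0.1084, 0.195]
tool_rot: [0.653, 0.758, 0.0, 0.001]
ft_force: [-0.6, -0.1, 0.1]
grip_width: 0.0436
grip_force: 0.0
```

Emit:
move_arm([
  [[0,0,0,0,0,0],[0,0,0,0,0,0],[0,0,0,0,0,0],[0,0,0,0,0,0],[0,0,0,0,0,0]],
], claw=1, squeeze=25)

```text
time: 2.85
position: [0.6313, -0.1077, 0.1945]
tool_rot: [0.652, 0.758, 0.0, 0.0]
ft_force: [-1.0, 0.5, 1.5]
grip_width: 0.022
grip_force: 25.0
```

Emit:
move_arm([
  [[0,0,-1.5,0,0,0],[0,0,-3,0,0,0],[-2,-0.8,-3,0,0,0.05],[-3.5,-1.35,-3,0,0,0.1],[-5,-1.9,-3,0,0,0.15],[-6.3,-2.4,-3,0,0,0.15],[-7.11,-2.67,-2.5,0,0,0.15],[-7.11,-2.67,-1.2,0,0,0.15],[-7.11,-2.67,-0.5,0,0,0.15],[-7.11,-2.67,-0.1,0,0,0.15],[-7.11,-2.67,0.12,0,0,0.15],[-7.11,-2.67,0.12,0,0,0.15]],
])

```text
time: 4.35
position: [0.5682, -0.4046, 0.1898]
tool_rot: [0.707, 0.707, 0.0, 0.0]
ft_force: [0.8, 0.7, -0.3]
grip_width: 0.0219
grip_force: 25.0
```

Run:
```python
from h import *
from rig import get_obs,camera
o=get_obs();st(o)
c=camera("top");np.savez("top1.npz",**c);cv2.imwrite("pics/tray1.png",cv2.resize(c["pixels"][190:310,200:500],None,fx=2.6,fy=2.6))
blobs(c,(206,185,250,226),.045,.2)
```

```text
t 4.35 gp [ 0.5682 -0.4046  0.0258] q [-0.7786  0.8836  1.3636 -0.      0.894  -0.7781] F [ 0.8  0.7 -0.3] w 0.0219 gf 25.0
px [224.1 210.3] n 360 rect c [0.6233 0.21  ] size [0.0551 0.0531] ang 1.6 z50/95 [0.0669 0.0701] mean [0.6237 0.2098 0.0669] bgr [207. 216. 220.]
```

View pics/tray1.png

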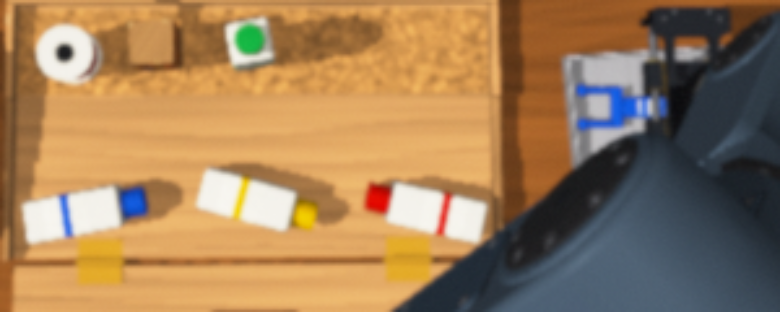

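Emit:
move_arm([
  [[-0.4,0,-0.05,0,0,0],[-0.5,0,0.03,0,0,0],[-0.5,0,0.05,0,0,0],[-0.5,0,0.05,0,0,0]],
])

```text
time: 4.9
position: [0.5677, -0.4249, 0.1876]
tool_rot: [0.708, 0.707, -0.0, -0.0]
ft_force: [-0.4, -0.3, 0.0]
grip_width: 0.0219
grip_force: 25.0
```

Emit:
move_arm([
  [[0,0,0,0,0,0],[0,0,0,0,0,0],[0,0,0,0,0,0],[0,0,-1,0,0,0],[0,0,-2.5,0,0,0],[0,0,-3.4,0,0,0],[0,0,-3.4,0,0,0]],
], claw=0.2)

```text
time: 5.78
position: [0.5687, -0.4254, 0.3281]
tool_rot: [0.707, 0.707, -0.0, 0.004]
ft_force: [-0.6, -0.3, 0.4]
grip_width: 0.0346
grip_force: 0.0
```

Run:
```python
from h import *
from rig import get_obs,camera
o=get_obs();st(o);A=down(90)
plan(o,[([.6235,.21,.15],A)]);u=gp(o)
c=camera("top");blobs(c,(206,185,250,226),.045,.2);print("tool in tray");blobs(c,(418,205,485,290),.012,.045)
```

```text
t 5.78 gp [ 0.5698 -0.4265  0.1641] q [-0.7992  0.7232  1.2668  0.0001  1.1429 -0.7984] F [-0.6 -0.3  0.4] w 0.0346 gf 0.0
[15.89, 1.35, 0.26, 0.006, 0.006, -0.001] rows>=10.2
px [224.1 210.3] n 360 rect c [0.6233 0.2102] size [0.0535 0.0548] ang 87.3 z50/95 [0.0668 0.07  ] mean [0.6236 0.2098 0.0668] bgr [204. 213. 217.]
tool in tray
px [431.9 237.5] n 244 rect c [ 0.5236 -0.4007] size [0.2103 0.1694] ang 3.9 z50/95 [0.0215 0.0255] mean [ 0.5524 -0.3488  0.0205] bgr [143. 144. 150.]
px [447.9 231.5] n 331 rect c [ 0.5692 -0.3954] size [0.0467 0.1082] ang 0.9 z50/95 [0.0181 0.0221] mean [ 0.5682 -0.3942  0.0182] bgr [208. 117.  78.]
px [479.6 229.9] n 37 rect c [ 0.5735 -0.4821] size [0.036  0.0054] ang 0.8 z50/95 [0.02   0.0244] mean [ 0.5724 -0.4815  0.0196] bgr [136. 135. 139.]
px [482.  257.2] n 15 rect c [ 0.4971 -0.4863] size [0.0297 0.0022] ang 5.7 z50/95 [0.0157 0.0185] mean [ 0.4978 -0.4862  0.0157] bgr [128. 126. 128.]
px [471.3 288.5] n 39 rect c [ 0.4135 -0.4479] size [0.0035 0.0756] ang 3.5 z50/95 [0.0208 0.0249] mean [ 0.4143 -0.451   0.0205] bgr [ 92. 100. 114.]
```

Emit:
move_arm([
  [[1.4,0.1,-0.8,0,0,0],[2.9,0.25,-1.2,0,0,0],[15.9,1.35,-1.2,0,0,0],[15.9,1.35,-1.2,0,0,0],[15.9,1.35,-1.2,0,0,0],[15.9,1.35,-1.2,0,0,0],[15.9,1.35,-1.2,0,0,0],[15.9,1.35,-1.2,0,0,0],[15.9,1.35,-1.2,0,0,0],[15.9,1.35,-1.2,0,0,0],[15.9,1.35,-0.8,0,0,0],[15.9,1.35,0.2,0,0,0]],
], claw=-0.6)

```text
time: 7.32
position: [0.6225, 0.2133, 0.3147]
tool_rot: [0.706, 0.708, 0.001, 0.001]
ft_force: [0.5, -0.1, 0.2]
grip_width: 0.0696
grip_force: 0.0
```

Run:
```python
from h import *
from rig import get_obs,camera
o=get_obs();st(o);A=down(90)
plan(o,[([.6235,.21,.051],A)])
c=camera("side");W=world(c);h=cv2.cvtColor(c["pixels"],cv2.COLOR_BGR2HSV)
m=(h[...,1]>170)&((h[...,0]<5)|(h[...,0]>175))&(abs(W[...,0]-.62)<.07)&(abs(W[...,1]-.2)<.08)&(W[...,2]<.09);print("red ribbon",m.sum(),W[m].mean(0) if m.any() else 0)
print("to tray");plan(o,[([.6235,.21,.2],A),([.465,-.4,.2],A),([.465,-.4,.05],A)],([.6235,.21,.051],A))
```

```text
t 7.33 gp [0.6229 0.2133 0.1507] q [ 0.1606  0.6742  1.4234 -0.0003  1.0416  0.1584] F [ 0.5 -0.1  0.2] w 0.0696 gf 0.0
[-0.08, 0.02, 2.49, 0.002, -0.0, 0.002] rows>=1.6
red ribbon 40 [0.613  0.2315 0.0356]
to tray
[0.0, 0.0, -3.72, 0.0, 0.0, 0.0] rows>=2.4
[-15.25, -3.96, -3.72, 0.0, 0.0, 0.0] rows>=10.1
[-15.25, -3.96, 0.03, 0.0, 0.0, 0.0] rows>=2.4
```

Emit:
move_arm([
  [[-0.05,0,1.3,0,0,0],[-0.05,0,2.1,0,0,0],[-0.05,0,2.45,0,0,0],[-0.05,0,2.45,0,0,0],[-0.05,0,2.45,0,0,0]],
])

```text
time: 8.0
position: [0.6232, 0.209, 0.2188]
tool_rot: [0.708, 0.707, 0.001, 0.001]
ft_force: [0.1, 0.6, -0.2]
grip_width: 0.07
grip_force: 0.0
```

Emit:
move_arm([
  [[0,0,0,0,0,0],[0,0,0,0,0,0],[0,0,0,0,0,0],[0,0,0,0,0,0],[0,0,-0.5,0,0,0],[0,0,-1.5,0,0,0],[0,0,-1.5,0,0,0]],
], claw=1, squeeze=25)

```text
time: 8.88
position: [0.6239, 0.2095, 0.2818]
tool_rot: [0.707, 0.707, 0.003, 0.002]
ft_force: [0.3, -0.3, -0.2]
grip_width: 0.0555
grip_force: 25.0
```

Emit:
move_arm([
  [[0,0,-1.2,0,0,0],[0,0,-2.2,0,0,0],[-15.25,-3.96,-2.2,0,0,0],[-15.25,-3.96,-2.2,0,0,0],[-15.25,-3.96,-2.2,0,0,0],[-15.25,-3.96,-2.2,0,0,0],[-15.25,-3.96,-2.2,0,0,0],[-15.25,-3.96,-2.2,0,0,0],[-15.25,-3.96,-2.2,0,0,0],[-15.25,-3.96,-2.2,0,0,0],[-15.25,-3.96,-2.2,0,0,0],[-15.25,-3.96,-2.2,0,0,0]],
])

```text
time: 10.38
position: [0.4637, -0.3973, 0.365]
tool_rot: [0.708, 0.707, 0.0, -0.001]
ft_force: [1.0, -0.3, -0.7]
grip_width: 0.0555
grip_force: 25.0
```

Run:
```python
from h import *
from rig import get_obs,camera
o=get_obs();st(o);A=down(90)
plan(o,[([.465,-.4,.1],A),([.465,-.4,.0485],A)])
c=camera("side");W=world(c);h=cv2.cvtColor(c["pixels"],cv2.COLOR_BGR2HSV)
g=gp(o);m=(h[...,1]>170)&((h[...,0]<5)|(h[...,0]>175))&(abs(W[...,0]-g[0])<.06)&(abs(W[...,1]-g[1])<.06)&(W[...,2]<.3);print(m.sum(),W[m].mean(0) if m.any() else 0)
```

```text
t 10.38 gp [ 0.4636 -0.3971  0.201 ] q [-0.8912  0.5544  1.5093  0.0003  1.0792 -0.89  ] F [ 1.  -0.3 -0.7] w 0.0555 gf 25.0
[-0.07, 0.03, 2.53, -0.001, -0.001, -0.001] rows>=1.6
[-0.07, 0.03, 3.81, -0.001, -0.001, -0.001] rows>=0.8
67 [ 0.4592 -0.3747  0.183 ]
```

Emit:
move_arm([
  [[-0.07,0,1.4,0,0,0],[-0.07,0,2.6,0,0,0],[-0.07,0,3.3,0,0,0],[-0.07,0,3.65,0,0,0],[-0.07,0,3.8,0,0,0],[-0.07,0,3.8,0,0,0],[-0.07,0,3.8,0,0,0]],
])

```text
time: 11.3
position: [0.4652, -0.3987, 0.2148]
tool_rot: [0.707, 0.707, -0.0, 0.001]
ft_force: [0.2, -0.1, -1.0]
grip_width: 0.0554
grip_force: 25.0
```

Emit:
move_arm([
  [[0,0,0.05,0,0,0],[0,0,0.05,0,0,0],[0,0,0.05,0,0,0],[0,0,-0.5,0,0,0],[0,0,-1.8,0,0,0],[0,0,-3.3,0,0,0],[0,0,-3.5,0,0,0],[0,0,-3.5,0,0,0]],
], claw=-0.6)

```text
time: 12.3
position: [0.4646, -0.3982, 0.354]
tool_rot: [0.707, 0.707, -0.0, 0.0]
ft_force: [-0.4, 0.1, 0.2]
grip_width: 0.0697
grip_force: 0.0
```

Run:
```python
from h import *
from rig import get_obs,camera
o=get_obs();st(o)
# bottle: red. cap dir measured
c=camera("top");print("tray");blobs(c,(418,205,485,290),.03,.1);print("lying");blobs(c,(206,245,390,290),.03,.08)
cv2.imwrite("pics/t2.png",cv2.resize(c["pixels"][185:310,200:500],None,fx=2.6,fy=2.6))
h=cv2.cvtColor(c["pixels"],cv2.COLOR_BGR2HSV);W=world(c)
```

```text
t 12.3 gp [ 0.4647 -0.3983  0.19  ] q [-0.891   0.5692  1.5165  0.      1.055  -0.89  ] F [-0.4  0.1  0.2] w 0.0697 gf 0.0
tray
px [455.6 270. ] n 398 rect c [ 0.4661 -0.3976] size [0.0558 0.0541] ang 64.5 z50/95 [0.0594 0.0624] mean [ 0.4665 -0.3962  0.058 ] bgr [187. 195. 207.]
lying
px [297.2 267.5] n 698 rect c [0.473  0.0157] size [0.1193 0.0427] ang 75.0 z50/95 [0.0521 0.0556] mean [0.4743 0.0188 0.051 ] bgr [176. 216. 229.]
px [363.9 270.9] n 703 rect c [ 0.4652 -0.1541] size [0.1204 0.0422] ang 77.0 z50/95 [0.0521 0.0555] mean [ 0.4648 -0.1561  0.051 ] bgr [177. 188. 228.]
px [230.7 271.8] n 720 rect c [0.464  0.1908] size [0.0423 0.1207] ang 10.5 z50/95 [0.0521 0.0555] mean [0.4639 0.1925 0.0508] bgr [209. 196. 192.]
```

View pics/t2.png

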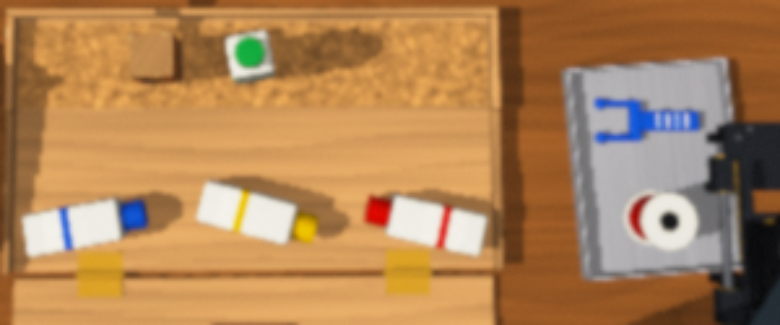

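```bash
cat >> h.py <<'E'
from scipy.spatial.transform import Slerp
def arc(A,B,n):
    S=Slerp([0,1],Ro.from_quat([A[1].as_quat(),B[1].as_quat()]))
    return [(np.array(A[0])*(1-f)+np.array(B[0])*f,S(f)) for f in np.arange(1,n+1)/n]
E
python3 - <<'E'
from h import *
from rig import get_obs
o=get_obs()
a=np.array([np.cos(np.radians(77)),np.sin(np.radians(77)),0]);G=np.array([.4652,-.154,.037])+.002*a
A=down(77,-30);F=down(0,60);up=np.array([0,0,.1])
plan(o,[([.5,-.25,.18],down(84,-15)),(G+up,A),(G,A)])
print("lift+turn");plan(o,[(G+.13*np.array([0,0,1]),A)],(G,A));H=([.56,-.155,.19],F)
plan(o,arc((G+.13*np.array([0,0,1]),A),H,5),(G,A))
E
```

```text
[4.75, 1.0, 0.36, 0.012, -0.263, 0.103] rows>=3.1
[8.14, 0.49, 1.85, 0.058, -0.523, 0.221] rows>=2.4
[8.14, 0.49, 4.35, 0.058, -0.523, 0.221] rows>=1.6
lift+turn
[-1.62, 0.0, -2.81, 0.0, 0.0, 0.0] rows>=2.1
[-2.6, 0.01, -2.81, -0.076, 0.262, 0.284] rows>=2.5
[-3.34, -0.21, -2.53, -0.152, 0.523, 0.569] rows>=2.1
[-3.72, -0.56, -2.03, -0.228, 0.785, 0.853] rows>=2.1
[-3.69, -0.92, -1.43, -0.305, 1.046, 1.137] rows>=2.1
[-3.23, -1.14, -0.82, -0.381, 1.308, 1.421] rows>=2.1
```

Emit:
move_arm([
  [[4.75,1.0,0.36,0.012,-0.263,0.103],[4.75,1.0,0.36,0.012,-0.263,0.103],[4.75,1.0,0.36,0.012,-0.263,0.103],[8.14,0.49,1.85,0.058,-0.523,0.221],[8.14,0.49,1.85,0.058,-0.523,0.221],[8.14,0.49,1.85,0.058,-0.523,0.221],[8.14,0.49,3.2,0.058,-0.523,0.221],[8.14,0.49,4.0,0.058,-0.523,0.221],[8.14,0.49,4.35,0.058,-0.523,0.221],[8.14,0.49,4.35,0.058,-0.523,0.221],[8.14,0.49,4.35,0.058,-0.523,0.221]],
], claw=-0.7)

```text
time: 13.72
position: [0.4843, -0.0728, 0.1791]
tool_rot: [0.756, 0.601, -0.203, 0.161]
ft_force: [0.2, -0.3, -0.4]
grip_width: 0.0744
grip_force: 0.0
```

Run:
```python
from h import *
from rig import get_obs
o=get_obs();st(o);print(Ro.from_quat(o["tool_rot"]).as_matrix())
```

```text
t 13.72 gp [ 0.4658 -0.1529  0.0372] q [-0.2499  0.7902  1.9001 -0.9382  0.6704  0.7921] F [ 0.2 -0.3 -0.4] w 0.0744 gf 0.0
[[ 0.1946  0.9743 -0.1131]
 [ 0.8432 -0.225  -0.4883]
 [-0.5012 -0.0004 -0.8653]]
```

Emit:
move_arm([
  [[0,0,0,0,0,0],[0,0,0,0,0,0],[0,0,0,0,0,0],[0,0,0,0,0,0],[-0.6,0,-1.1,0,0,0],[-1.62,0,-2.81,0,0,0],[-1.62,0,-2.81,0,0,0],[-1.62,0,-2.81,0,0,0]],
], claw=1, squeeze=40)

```text
time: 14.72
position: [0.4846, -0.0724, 0.3101]
tool_rot: [0.756, 0.601, -0.202, 0.163]
ft_force: [0.6, 0.2, -1.9]
grip_width: 0.0413
grip_force: 40.0
```

Run:
```python
from h import *
from rig import get_obs
o=get_obs();st(o)
A=(gp(o),Ro.from_quat(o["tool_rot"]));H=([.56,-.155,.19],down(0,60))
plan(o,arc(A,H,5))
```

```text
t 14.72 gp [ 0.4667 -0.1526  0.1682] q [-0.2491  0.5351  1.8501 -0.7094  0.877   0.4767] F [ 0.6  0.2 -1.9] w 0.0413 gf 40.0
[-0.97, 0.01, 0.01, -0.075, 0.261, 0.284] rows>=2.1
[-1.71, -0.22, 0.3, -0.15, 0.523, 0.569] rows>=2.1
[-2.09, -0.57, 0.79, -0.226, 0.784, 0.853] rows>=2.1
[-2.05, -0.93, 1.41, -0.301, 1.045, 1.138] rows>=2.1
[-1.59, -1.16, 2.02, -0.376, 1.306, 1.422] rows>=2.1
```

Emit:
move_arm([
  [[-0.97,0.01,0.01,-0.075,0.261,0.284],[-0.97,0.01,0.01,-0.075,0.261,0.284],[-1.71,-0.22,0.3,-0.15,0.523,0.569],[-1.71,-0.22,0.3,-0.15,0.523,0.569],[-2.09,-0.57,0.79,-0.226,0.784,0.853],[-2.09,-0.57,0.79,-0.226,0.784,0.853],[-2.05,-0.93,1.41,-0.301,1.045,1.138],[-2.05,-0.93,1.41,-0.301,1.045,1.138],[-1.59,-1.16,2.02,-0.376,1.306,1.422],[-1.59,-1.16,2.02,-0.376,1.306,1.422],[-1.59,-1.16,2.02,-0.376,1.306,1.422],[-1.59,-1.16,2.02,-0.376,1.306,1.422]],
])

```text
time: 16.23
position: [0.4169, -0.1549, 0.2689]
tool_rot: [0.892, 0.06, 0.449, 0.006]
ft_force: [1.0, 1.6, -1.6]
grip_width: 0.0415
grip_force: 40.0
```

Run:
```python
from h import *
from rig import get_obs,camera
o=get_obs();st(o);print(Ro.from_quat(o["tool_rot"]).as_matrix())
F=down(0,60)
plan(o,[([.626,-.155,.15],F),([.626,-.155,.076],F)])
c=camera("side");W=world(c);u,v=proj(c,gp(o))[0];print(u,v)
cv2.imwrite("pics/s3.png",cv2.resize(c["pixels"][100:300,260:480],None,fx=2.8,fy=2.8))
```

```text
t 16.23 gp [ 0.5483 -0.1479  0.171 ] q [-0.7833  0.6267  2.247   2.1146  0.7696 -1.3643] F [ 1.   1.6 -1.6] w 0.0415 gf 40.0
[[ 0.5903  0.1008  0.8009]
 [ 0.1115 -0.9928  0.0428]
 [ 0.7995  0.064  -0.5973]]
[0.25, 0.11, 1.89, -0.049, 0.115, 0.109] rows>=1.2
[-1.23, -0.01, 3.0, -0.049, 0.115, 0.109] rows>=1.2
356.4787252593701 160.9482137241759
```

View pics/s3.png

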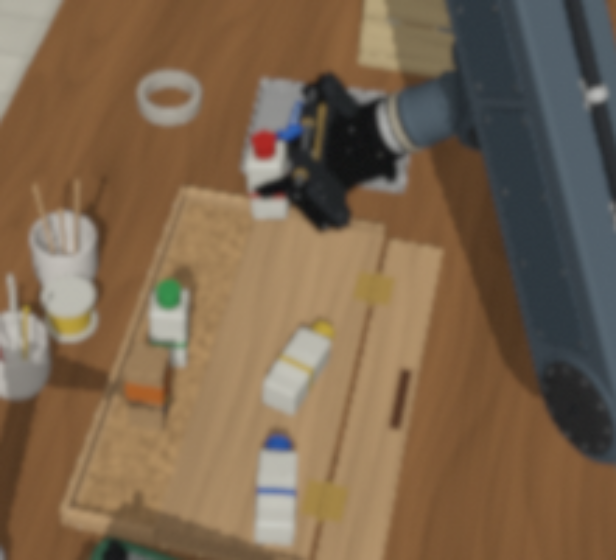

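Emit:
move_arm([
  [[0.25,0.11,1.89,-0.049,0.115,0.109],[0.25,0.11,1.89,-0.049,0.115,0.109],[0.25,0.11,1.89,-0.049,0.115,0.109],[0.25,0.11,1.89,-0.049,0.115,0.109],[0.25,0.11,1.89,-0.049,0.115,0.109],[0.25,0.11,1.89,-0.049,0.115,0.109],[0.25,0.11,1.89,-0.049,0.115,0.109]],
])

```text
time: 17.15
position: [0.4847, -0.1552, 0.235]
tool_rot: [0.865, 0.004, 0.502, 0.002]
ft_force: [0.0, -0.7, -2.3]
grip_width: 0.0418
grip_force: 40.0
```

Run:
```python
from h import *
from rig import get_obs,camera
o=get_obs();st(o);print(Ro.from_quat(o["tool_rot"]).as_matrix())
F=down(0,60)
plan(o,[([.626,-.155,.15],F),([.626,-.155,.076],F)])
```

```text
t 17.15 gp [ 0.6271 -0.1551  0.1535] q [-0.6654  0.7507  2.1272  2.3496  0.8535 -1.3638] F [ 0.  -0.7 -2.3] w 0.0418 gf 40.0
[[ 0.4967  0.005   0.8679]
 [ 0.0088 -1.      0.0007]
 [ 0.8679  0.0073 -0.4967]]
[-0.07, -0.01, 0.02, -0.001, -0.004, 0.009] rows>=0.1
[-1.68, -0.02, 0.94, -0.001, -0.004, 0.009] rows>=1.2
```

```bash
cat >> h.py <<'E'
def cap(c,col,c0,rad=.06):
    W=world(c);h=cv2.cvtColor(c["pixels"],cv2.COLOR_BGR2HSV);H=h[...,0].astype(int)
    lo,hi={"red":(-6,6),"yellow":(20,34),"blue":(100,128),"green":(50,85)}[col]
    H=np.where(H>170,H-180,H)
    m=(H>=lo)&(H<=hi)&(h[...,1]>130)&(h[...,2]>50)&(np.hypot(W[...,0]-c0[0],W[...,1]-c0[1])<rad)
    P=W[m]
    if len(P)<5: print(col,"none",len(P));return
    t=np.percentile(P[:,2],90);Q=P[P[:,2]>t-.008];print(col,len(P),"zmax",round(t,4),"top mean",Q.mean(0),"spread",np.ptp(Q,axis=0))
E
python3 - <<'E'
from h import *
from rig import get_obs,camera
o=get_obs();g=gp(o)
for n in("top","side"): cap(camera(n),"red",g)
E
```

```text
red 129 zmax 0.2145 top mean [ 0.6347 -0.1555  0.2126] spread [0.0277 0.0285 0.0084]
red 71 zmax 0.2138 top mean [ 0.6299 -0.1516  0.2107] spread [0.0282 0.0388 0.011 ]
```

Emit:
move_arm([
  [[-0.7,-0.02,0.4,0,0,0.009],[-1.3,-0.02,0.73,0,0,0.009],[-1.7,-0.02,0.95,0,0,0.009],[-1.83,-0.02,1.02,0,0,0.009],[-1.83,-0.02,1.02,0,0,0.009],[-1.83,-0.02,1.02,0,0,0.009]],
])

```text
time: 18.0
position: [0.4843, -0.1548, 0.1521]
tool_rot: [0.864, 0.001, 0.504, -0.001]
ft_force: [-1.0, 0.8, 5.2]
grip_width: 0.0417
grip_force: 40.0
```

Run:
```python
from h import *
from rig import get_obs,camera
o=get_obs();st(o);g=gp(o)
cap(camera("top"),"red",g)
```

```text
t 18.0 gp [ 0.6271 -0.1546  0.0714] q [-0.6658  0.9614  2.1189  2.451   1.0084 -1.5257] F [-1.   0.8  5.2] w 0.0417 gf 40.0
red 107 zmax 0.133 top mean [ 0.6353 -0.155   0.1309] spread [0.0253 0.0256 0.0078]
```

Emit:
move_arm([
  [[0,0,0,0,0,0],[0,0,0,0,0,0],[0,0,0,0,0,0],[0,0,-0.6,0,0,0],[0,0,-2,0,0,0],[0,0,-3.2,0,0,0],[0,0,-3.2,0,0,0]],
], claw=-0.35)

```text
time: 18.92
position: [0.371, -0.1551, 0.2153]
tool_rot: [0.866, -0.002, 0.501, -0.001]
ft_force: [0.1, -0.4, 0.0]
grip_width: 0.0586
grip_force: 0.0
```

Run:
```python
from h import *
from rig import get_obs,camera
o=get_obs();st(o)
c=camera("top");cap(c,"red",[.63,-.155]);blobs(c,(206,185,390,226),.045,.2);print("lying");blobs(c,(206,245,390,290),.03,.08)
# yellow grasp
a=np.array([np.cos(np.radians(255)),np.sin(np.radians(255)),0]);G=np.array([.473,.0157,.037])+.002*a;A=down(75,30)
plan(o,arc((gp(o),Ro.from_quat(o["tool_rot"])),([.48,-.02,.22],down(40,30)),3)+arc(([.48,-.02,.22],down(40,30)),(G+[0,0,.08],A),2)+[(G,A)])
```

```text
t 18.93 gp [ 0.5131 -0.1552  0.1335] q [-0.9014  0.8805  2.4019  2.2972  1.1393 -1.6879] F [ 0.1 -0.4  0. ] w 0.0586 gf 0.0
red 108 zmax 0.1326 top mean [ 0.6354 -0.1551  0.1305] spread [0.0253 0.0256 0.007 ]
px [295.4 206.6] n 294 rect c [0.6313 0.0231] size [0.0421 0.0416] ang 11.0 z50/95 [0.1075 0.1323] mean [0.6289 0.0224 0.1127] bgr [139. 186. 139.]
px [364.  205.5] n 332 rect c [ 0.6341 -0.1539] size [0.0414 0.0412] ang 88.9 z50/95 [0.1074 0.1323] mean [ 0.632  -0.1506  0.1086] bgr [126. 138. 214.]
px [258.6 207.1] n 360 rect c [0.6301 0.1173] size [0.0428 0.0426] ang 2.4 z50/95 [0.1151 0.1183] mean [0.6282 0.115  0.1082] bgr [ 73. 128. 180.]
lying
px [297.3 267.4] n 703 rect c [0.4731 0.0158] size [0.1195 0.0423] ang 74.6 z50/95 [0.052  0.0559] mean [0.4744 0.0187 0.0509] bgr [180. 221. 233.]
px [230.7 271.8] n 720 rect c [0.464  0.1905] size [0.0424 0.1202] ang 10.4 z50/95 [0.0519 0.0557] mean [0.4639 0.1925 0.0508] bgr [214. 200. 195.]
[1.22, -0.51, -0.49, 0.166, -0.168, -0.168] rows>=1.6
[2.49, -1.19, -0.75, 0.333, -0.336, -0.336] rows>=1.6
[3.74, -2.08, -0.83, 0.499, -0.504, -0.504] rows>=1.6
[2.82, -2.08, 0.14, 0.718, -0.481, -0.722] rows>=1.6
[1.94, -2.25, 1.19, 0.936, -0.449, -0.939] rows>=1.6
[0.2, -2.24, 2.19, 0.936, -0.449, -0.939] rows>=1.3
```

Emit:
move_arm([
  [[1.22,-0.51,-0.49,0.166,-0.168,-0.168],[2.49,-1.19,-0.75,0.333,-0.336,-0.336],[2.49,-1.19,-0.75,0.333,-0.336,-0.336],[3.74,-2.08,-0.83,0.499,-0.504,-0.504],[3.74,-2.08,-0.83,0.499,-0.504,-0.504],[2.82,-2.08,0.14,0.718,-0.481,-0.722],[2.82,-2.08,0.14,0.718,-0.481,-0.722],[1.94,-2.25,1.19,0.936,-0.449,-0.939],[1.94,-2.25,1.19,0.936,-0.449,-0.939],[1.94,-2.25,1.19,0.936,-0.449,-0.939],[1.94,-2.25,1.19,0.936,-0.449,-0.939],[1.94,-2.25,1.19,0.936,-0.449,-0.939]],
], claw=-0.7)

```text
time: 20.48
position: [0.4527, -0.0649, 0.2591]
tool_rot: [0.765, 0.59, 0.206, -0.155]
ft_force: [-0.4, -0.0, 0.1]
grip_width: 0.0741
grip_force: 0.0
```

Run:
```python
from h import *
from rig import get_obs,camera
o=get_obs();st(o);print(Ro.from_quat(o["tool_rot"]).as_matrix())
a=np.array([np.cos(np.radians(254.8)),np.sin(np.radians(254.8)),0]);G=np.array([.473,.0157,.037])+.002*a;A=down(74.8,30)
plan(o,[(G+[0,0,.08],A),(G,A)])
```

```text
t 20.48 gp [0.4743 0.0139 0.1168] q [-0.524   0.6003  1.9902  0.7088  0.833  -0.8267] F [-0.4 -0.   0.1] w 0.0741 gf 0.0
[[ 0.2197  0.9667  0.1316]
 [ 0.8389 -0.256   0.4803]
 [ 0.4979  0.0049 -0.8672]]
[-0.02, -0.04, -0.01, 0.001, 0.002, 0.008] rows>=0.0
[-1.02, -0.05, 1.72, 0.001, 0.002, 0.008] rows>=1.3
```

Emit:
move_arm([
  [[-0.6,-0.04,1.0,0,0,0.008],[-0.9,-0.05,1.5,0,0,0.008],[-1.02,-0.05,1.72,0,0,0.008],[-1.02,-0.05,1.72,0,0,0.008],[-1.02,-0.05,1.72,0,0,0.008]],
])

```text
time: 21.1
position: [0.4509, -0.0657, 0.179]
tool_rot: [0.767, 0.587, 0.205, -0.157]
ft_force: [0.3, 0.7, -0.9]
grip_width: 0.0743
grip_force: 0.0
```

Emit:
move_arm([
  [[0,0,0,0,0,0],[0,0,0,0,0,0],[0,0,0,0,0,0],[0,0,0,0,0,0],[0.6,0,-1.1,0,0,0],[1.62,0,-2.81,0,0,0],[1.62,0,-2.81,0,0,0],[1.62,0,-2.81,0,0,0]],
], claw=1, squeeze=40)

```text
time: 22.1
position: [0.4509, -0.0655, 0.3085]
tool_rot: [0.767, 0.588, 0.205, -0.156]
ft_force: [1.2, -0.0, -2.2]
grip_width: 0.0417
grip_force: 40.0
```

Run:
```python
from h import *
from rig import get_obs
o=get_obs();st(o)
A=(gp(o),Ro.from_quat(o["tool_rot"]));H=([.61,-.067,.18],down(180,-60))
plan(o,arc(A,H,6))
```

```text
t 22.1 gp [0.4724 0.0132 0.1662] q [-0.5272  0.496   1.963   0.639   0.9369 -0.7157] F [ 1.2 -0.  -2.2] w 0.0417 gf 40.0
[0.54, 0.18, -0.06, -0.086, -0.178, -0.319] rows>=2.0
[0.87, 0.2, 0.04, -0.171, -0.356, -0.637] rows>=2.0
[0.94, 0.14, 0.24, -0.257, -0.535, -0.956] rows>=2.0
[0.72, 0.09, 0.52, -0.343, -0.713, -1.275] rows>=2.0
[0.21, 0.16, 0.81, -0.429, -0.891, -1.594] rows>=2.0
[-0.51, 0.42, 1.05, -0.514, -1.069, -1.912] rows>=2.0
```

Emit:
move_arm([
  [[0.54,0.18,-0.06,-0.086,-0.178,-0.319],[0.54,0.18,-0.06,-0.086,-0.178,-0.319],[0.87,0.2,0.04,-0.171,-0.356,-0.637],[0.87,0.2,0.04,-0.171,-0.356,-0.637],[0.94,0.14,0.24,-0.257,-0.535,-0.956],[0.94,0.14,0.24,-0.257,-0.535,-0.956],[0.72,0.09,0.52,-0.343,-0.713,-1.275],[0.72,0.09,0.52,-0.343,-0.713,-1.275],[0.21,0.16,0.81,-0.429,-0.891,-1.594],[0.21,0.16,0.81,-0.429,-0.891,-1.594],[-0.51,0.42,1.05,-0.514,-1.069,-1.912],[-0.51,0.42,1.05,-0.514,-1.069,-1.912]],
])

```text
time: 23.6
position: [0.5083, -0.0693, 0.3186]
tool_rot: [0.206, 0.924, 0.054, 0.317]
ft_force: [-0.2, 0.0, -2.0]
grip_width: 0.0416
grip_force: 40.0
```

Run:
```python
from h import *
from rig import get_obs
o=get_obs();st(o)
F=down(180,-60)
plan(o,[([.626,-.067,.15],F)])
```

```text
t 23.6 gp [ 0.6081 -0.0742  0.1886] q [-0.4064  0.4819  1.9959  1.3887  0.2185 -2.8545] F [-0.2  0.  -2. ] w 0.0416 gf 40.0
[1.68, -0.66, 1.35, -0.113, -0.38, -0.416] rows>=3.1
```

```bash
cat > kin.py <<'E'
from h import *
from scipy.optimize import least_squares
D=[([-1.4995,.5284,1.4338,0,1.1815,-.1785],[.1545,-.6049,.2399]),([-.333,.6709,1.4718,.0007,.9995,-.4872],[.6345,-.1018,.1395]),
([-.7786,.8836,1.3636,0,.894,-.7781],[.5682,-.4046,.0258]),([.1606,.6742,1.4234,-.0003,1.0416,.1584],[.6229,.2133,.1507]),
([-.8912,.5544,1.5093,.0003,1.0792,-.89],[.4636,-.3971,.201]),([-.2499,.7902,1.9001,-.9382,.6704,.7921],[.4658,-.1529,.0372]),
([-.2491,.5351,1.8501,-.7094,.877,.4767],[.4667,-.1526,.1682]),([-.6654,.7507,2.1272,2.3496,.8535,-1.3638],[.6271,-.1551,.1535]),
([-.6658,.9614,2.1189,2.451,1.0084,-1.5257],[.6271,-.1546,.0714]),([-.9014,.8805,2.4019,2.2972,1.1393,-1.6879],[.5131,-.1552,.1335]),
([-.524,.6003,1.9902,.7088,.833,-.8267],[.4743,.0139,.1168]),([-.5272,.496,1.963,.639,.9369,-.7157],[.4724,.0132,.1662])]
def rot(q,s4=1,s6=1): 
    e=lambda a,v:Ro.from_euler(a,v)
    return e("z",q[0])*e("y",q[1]+q[2])*e("z",s4*q[3])*e("y",q[4])*e("z",s6*q[5])*e("z",-np.pi/2)
def fk(q,p,s=(1,1)):
    h,a0,L1,L2,off,d=p;R=rot(q,*s)
    b=Ro.from_euler("z",q[0])
    P=b.apply([a0,0,h])+(b*Ro.from_euler("y",q[1])).apply([0,0,L1])+(b*Ro.from_euler("y",q[1]+q[2])).apply([off,0,L2])
    return P+R.apply([0,0,d]),R
if __name__=="__main__":
    for s in((1,1),(1,-1),(-1,1),(-1,-1)):
        f=lambda p:np.concatenate([fk(q,p,s)[0]-g for q,g in D])
        r=least_squares(f,[.36,.03,.4,.4,.03,.3]);print(s,r.x,"rms",np.sqrt(np.mean(r.fun**2)),abs(r.fun).max())
    R=[[.1946,.9743,-.1131],[.8432,-.225,-.4883],[-.5012,-.0004,-.8653]]
    for s in((1,1),(1,-1)):print(rot(D[5][0],*s).as_matrix())
E
python3 kin.py
```

```text
(1, 1) [ 0.3959 -0.0336  0.5511  0.4467  0.0934  0.3659] rms 0.060760029191222 0.14610795261866377
(1, -1) [ 0.3959 -0.0336  0.5511  0.4467  0.0934  0.3659] rms 0.060760029191222004 0.1461079531159752
(-1, 1) [-0.5824  0.2374  0.8466  0.004   0.2591 -0.2667] rms 0.08896434511245778 0.23682452592426173
(-1, -1) [-0.5824  0.2374  0.8466  0.004   0.2591 -0.2667] rms 0.08896434511245778 0.2368245253083205
[[-0.1945 -0.9744 -0.1131]
 [-0.8432  0.225  -0.4883]
 [ 0.5012  0.0004 -0.8653]]
[[ 0.9769 -0.1814 -0.1131]
 [-0.2136 -0.8461 -0.4883]
 [-0.0071  0.5011 -0.8653]]
```

```bash
python3 - <<'E'
s=open("kin.py").read()
s=s.replace('e("z",-np.pi/2)','e("z",np.pi/2)').replace("h,a0,L1,L2,off,d=p","h,a0,L1,L2,off,d,w,l1x=p").replace("apply([0,0,L1])","apply([l1x,0,L1])")
s=s.replace("return P+R.apply([0,0,d]),R","return P+(rot([*q[:5],0])*Ro.from_euler('z',-np.pi/2)).apply([w,0,0])+R.apply([0,0,d]),R").replace(".03,.3]",".03,.3,.05,.0]").replace("((1,1),(1,-1),(-1,1),(-1,-1))","((1,1),)")
open("kin.py","w").write(s)
E
python3 kin.py
```

```text
(1, 1) [ 0.5306 -0.1486  0.5613  0.1489  0.0929  0.6273 -0.3087  0.069 ] rms 0.05595414394266465 0.153601440680254
[[ 0.1945  0.9744 -0.1131]
 [ 0.8432 -0.225  -0.4883]
 [-0.5012 -0.0004 -0.8653]]
[[-0.9769  0.1814 -0.1131]
 [ 0.2136  0.8461 -0.4883]
 [ 0.0071 -0.5011 -0.8653]]
```

```bash
cat > kin.py <<'E'
from h import *
import re
exec(open("kind.py").read())
e=lambda a,v:Ro.from_euler(a,v)
def frames(q):
    b=e("z",q[0]);u=b*e("y",q[1]);f=u*e("y",q[2]);w=f*e("z",q[3]);v=w*e("y",q[4]);return b,u,f,v
def rot(q): return frames(q)[3]*e("z",q[5]+np.pi/2)
def M(q):
    b,u,f,v=[r.as_matrix() for r in frames(q)]
    return np.hstack([b,u[:,[0,2]],f[:,[0,2]],v])
A=np.vstack([M(q) for q,g in D]);B=np.concatenate([g for q,g in D]);p,_,rk,sv=np.linalg.lstsq(A,B,rcond=1e-6)
def fk(q): return M(q)@p,rot(q)
if __name__=="__main__": print(p,"rank",rk,"max err",abs(A@p-B).max())
E
python3 - <<'E'
D=[([-1.4995,.5284,1.4338,0,1.1815,-.1785],[.1545,-.6049,.2399]),([-.333,.6709,1.4718,.0007,.9995,-.4872],[.6345,-.1018,.1395]),
([-.7786,.8836,1.3636,0,.894,-.7781],[.5682,-.4046,.0258]),([.1606,.6742,1.4234,-.0003,1.0416,.1584],[.6229,.2133,.1507]),
([-.8912,.5544,1.5093,.0003,1.0792,-.89],[.4636,-.3971,.201]),([-.2499,.7902,1.9001,-.9382,.6704,.7921],[.4658,-.1529,.0372]),
([-.2491,.5351,1.8501,-.7094,.877,.4767],[.4667,-.1526,.1682]),([-.6654,.7507,2.1272,2.3496,.8535,-1.3638],[.6271,-.1551,.1535]),
([-.6658,.9614,2.1189,2.451,1.0084,-1.5257],[.6271,-.1546,.0714]),([-.9014,.8805,2.4019,2.2972,1.1393,-1.6879],[.5131,-.1552,.1335]),
([-.524,.6003,1.9902,.7088,.833,-.8267],[.4743,.0139,.1168]),([-.5272,.496,1.963,.639,.9369,-.7157],[.4724,.0132,.1662]),([-.4064,.4819,1.9959,1.3887,.2185,-2.8545],[.6081,-.0742,.1886]),([-.7833,.6267,2.247,2.1146,.7696,-1.3643],[.5483,-.1479,.171]),([-.8912,.5544,1.5093,.0003,1.0792,-.89],[.4636,-.3971,.201])]
open("kind.py","w").write("D="+repr(D))
E
python3 kin.py
```

```text
[-0.      0.111   0.2743  0.0001  0.5879  0.114   0.3917 -0.     -0.
  0.2873] rank 10 max err 7.624066002151486e-05
```

```bash
cat >> kin.py <<'E'
from scipy.optimize import least_squares
LO=np.array([-3.08,-.75,.22,-1.43,0,-2.85])+.03;HI=np.array([3.08,2.2,2.44,4.57,2.65,2.85])-.03
def ik(g,R,seed):
    def f(q):
        P,Q=fk(q);return np.concatenate([(P-g)*5,(Q.inv()*R).as_rotvec()])
    r=least_squares(f,np.clip(seed,LO+.001,HI-.001),bounds=(LO,HI));return r.x,np.abs(r.fun).max()
def iks(g,R,n=80):
    rng=np.random.default_rng(0);S=[]
    for i in range(n):
        s=np.array([rng.uniform(-1,1),rng.uniform(.2,1.2),rng.uniform(1.2,2.4),rng.uniform(-1.4,4.5),rng.uniform(.1,2.5),rng.uniform(-2.8,2.8)])
        q,er=ik(g,R,s)
        if er<2e-3 and not any(abs(q-t).max()<.05 for t in S):S.append(q)
    return S
E
python3 - <<'E'
from kin import *
from rig import get_obs
o=get_obs();print("now",o["q"],gp(o))
for n,g,R in(("Y hover",[.626,-.067,.15],down(180,-60)),("Y place",[.626,-.067,.07],down(180,-60)),("Blue place B",[.626,.205,.07],down(180,-60)),("Blue place A",[.626,.205,.07],down(0,60)),("blue grasp B",[.464,.189,.037],down(100.5,30)),("blue grasp A",[.464,.189,.037],down(-79.5,-30))):
    print(n);[print("  ",q) for q in iks(np.array(g),R)]
E
```

```text
now [-0.4064  0.4819  1.9959  1.3887  0.2185 -2.8545] [ 0.6081 -0.0742  0.1886]
Y hover
   [-0.4698  0.7616  2.1925  2.6092  0.8826  1.6803]
Y place
   [-0.4698  0.9765  2.1814  2.676   1.0618  1.5623]
Blue place B
   [0.2362 0.949  2.0647 3.3986 0.9232 1.5334]
Blue place A
   [ 0.2362  0.949   2.0647  3.3986  0.9232 -1.6082]
blue grasp B
   [-0.1302  0.788   1.9151  0.7533  0.7689 -0.9512]
blue grasp A
   [-0.1302  0.788   1.9151  0.7533  0.7689  2.1904]
```

```bash
cat >> kin.py <<'E'
def jrows(o,Q,n,at=None):
    """joint path through waypoints Q (first = start); rows relative to fk(at)"""
    P0,R0=fk(Q[0] if at is None else at);out=[]
    for a,b,k in zip(Q[:-1],Q[1:],n):
        for f in np.arange(1,k+1)/k:
            P,R=fk(np.array(a)*(1-f)+np.array(b)*f);t=P-R.apply([0,0,.164]);t0=P0-R0.apply([0,0,.164])
            out.append([*(R0.inv().apply(t-t0)/.04).round(2).tolist(),*(R0.inv()*R).as_rotvec().round(3).tolist()])
    return out
E
python3 - <<'E'
from kin import *
from rig import get_obs
q=get_obs()["q"]
L=np.array([-.527,.40,1.93,.60,1.0,-.72]);print(fk(L)[0])
r=jrows(None,[q,L],[12]);[print(x) for x in r]
Hq=np.array([-0.4698,0.7616,2.1925,2.6092,0.8826,1.6803]);Hh,er=ik(np.array([.60,-.067,.22]),down(180,-60),Hq);print(Hh,er)
at=down(180,-60).inv().apply([0,0,1])
for f in np.linspace(0,1,9):
    P,R=fk(L*(1-f)+Hh*f);a=R.apply(at);print(P,"foot",P-.06*a,"cap",P+.06*a,"flange",P-R.apply([0,0,.164]))
x=[fk(L*(1-f)+Hh*f)[1] for f in np.linspace(0,1,25)];print(max(np.degrees((p.inv()*s).magnitude()) for p,s in zip(x,x[1:])))
E
```

```text
[0.4787 0.0078 0.2118]
[-0.04, 0.08, -0.07, -0.051, 0.024, 0.119]
[-0.06, 0.14, -0.15, -0.095, 0.061, 0.238]
[-0.06, 0.19, -0.25, -0.129, 0.109, 0.358]
[-0.04, 0.22, -0.35, -0.151, 0.167, 0.477]
[-0.01, 0.24, -0.47, -0.161, 0.232, 0.596]
[0.04, 0.24, -0.59, -0.157, 0.303, 0.715]
[0.11, 0.21, -0.73, -0.136, 0.377, 0.834]
[0.18, 0.17, -0.88, -0.1, 0.452, 0.953]
[0.26, 0.1, -1.04, -0.046, 0.525, 1.071]
[0.35, 0.02, -1.21, 0.024, 0.593, 1.188]
[0.43, -0.09, -1.4, 0.112, 0.654, 1.305]
[0.52, -0.22, -1.59, 0.217, 0.705, 1.421]
[-0.5042  0.5649  2.2317  2.4864  0.7569  1.811 ] 1.7298813218448756e-11
[0.4787 0.0078 0.2118] foot [0.4911 0.0665 0.2103] cap [ 0.4664 -0.0509  0.2133] flange [ 0.4517 -0.0667  0.3555]
[0.5072 0.038  0.22  ] foot [0.5438 0.0849 0.2275] cap [ 0.4706 -0.0089  0.2125] flange [ 0.4593 -0.0502  0.3497]
[0.5362 0.0548 0.2306] foot [0.5898 0.0798 0.2407] cap [0.4826 0.0298 0.2206] flange [ 0.4668 -0.0393  0.3456]
[0.5636 0.0582 0.2407] foot [0.6234 0.0574 0.2449] cap [0.5037 0.0589 0.2366] flange [ 0.4731 -0.034   0.3418]
[0.587  0.049  0.2478] foot [0.6417 0.0262 0.2386] cap [0.5323 0.0719 0.2571] flange [ 0.4775 -0.034   0.3374]
[0.6042 0.0292 0.25  ] foot [ 0.6449 -0.0058  0.2231] cap [0.5635 0.0642 0.2768] flange [ 0.4789 -0.0384  0.3315]
[0.6131 0.0012 0.2461] foot [ 0.636  -0.0327  0.2022] cap [0.5901 0.0351 0.2899] flange [ 0.4766 -0.0463  0.3236]
[ 0.612  -0.0319  0.2359] foot [ 0.6196 -0.0526  0.1801] cap [ 0.6044 -0.0112  0.2917] flange [ 0.4697 -0.0562  0.3137]
[ 0.6   -0.067  0.22 ] foot [ 0.6   -0.067  0.16 ] cap [ 0.6   -0.067  0.28 ] flange [ 0.458 -0.067  0.302]
10.212239695677328
```

Emit:
move_arm([
  [[-0.04,0.08,-0.07,-0.051,0.024,0.119],[-0.06,0.14,-0.15,-0.095,0.061,0.238],[-0.06,0.19,-0.25,-0.129,0.109,0.358],[-0.04,0.22,-0.35,-0.151,0.167,0.477],[-0.01,0.24,-0.47,-0.161,0.232,0.596],[0.04,0.24,-0.59,-0.157,0.303,0.715],[0.11,0.21,-0.73,-0.136,0.377,0.834],[0.18,0.17,-0.88,-0.1,0.452,0.953],[0.26,0.1,-1.04,-0.046,0.525,1.071],[0.35,0.02,-1.21,0.024,0.593,1.188],[0.43,-0.09,-1.4,0.112,0.654,1.305],[0.52,-0.22,-1.59,0.217,0.705,1.421]],
])

```text
time: 25.1
position: [0.4503, -0.065, 0.356]
tool_rot: [0.746, 0.617, 0.215, -0.128]
ft_force: [0.6, 0.4, -1.6]
grip_width: 0.0415
grip_force: 40.0
```

Run:
```python
from kin import *
from rig import get_obs
o=get_obs();st(o);q=o["q"]
Hh=np.array([-0.5042,.5649,2.2317,2.4864,.7569,1.811])
w=[q+(Hh-q)*f for f in(0,.43,.86,1)]
print("c1");[print(x) for x in jrows(None,w[:2],[12])]
print("c2");[print(x) for x in jrows(None,w[1:3],[12])]
```

```text
t 25.1 gp [0.477  0.0099 0.2126] q [-0.5259  0.3976  1.9332  0.6018  1.0023 -0.7173] F [ 0.6  0.4 -1.6] w 0.0415 gf 40.0
c1
[0.1, 0.02, 0.11, -0.028, 0.043, 0.135]
[0.19, 0.05, 0.21, -0.052, 0.088, 0.271]
[0.27, 0.08, 0.3, -0.072, 0.134, 0.408]
[0.35, 0.11, 0.38, -0.089, 0.181, 0.545]
[0.42, 0.15, 0.46, -0.102, 0.23, 0.684]
[0.47, 0.18, 0.53, -0.111, 0.28, 0.823]
[0.52, 0.22, 0.59, -0.116, 0.331, 0.962]
[0.56, 0.26, 0.64, -0.118, 0.384, 1.102]
[0.59, 0.29, 0.69, -0.116, 0.437, 1.242]
[0.6, 0.33, 0.74, -0.111, 0.493, 1.381]
[0.61, 0.36, 0.77, -0.102, 0.549, 1.521]
[0.6, 0.4, 0.81, -0.089, 0.607, 1.66]
c2
[0.02, 0.02, 0.04, 0.011, 0.041, 0.145]
[0.03, 0.06, 0.06, 0.025, 0.081, 0.291]
[0.05, 0.1, 0.09, 0.041, 0.119, 0.437]
[0.06, 0.15, 0.1, 0.059, 0.158, 0.584]
[0.07, 0.21, 0.11, 0.08, 0.195, 0.73]
[0.08, 0.27, 0.11, 0.104, 0.232, 0.876]
[0.09, 0.35, 0.11, 0.131, 0.269, 1.022]
[0.08, 0.44, 0.1, 0.16, 0.305, 1.168]
[0.08, 0.53, 0.08, 0.193, 0.341, 1.313]
[0.06, 0.63, 0.06, 0.229, 0.376, 1.458]
[0.04, 0.74, 0.04, 0.269, 0.412, 1.602]
[0.02, 0.85, 0.01, 0.313, 0.447, 1.744]
```

Tracking works. Both segments are computed for chaining.

Emit:
move_arm([
  [[0.1,0.02,0.11,-0.028,0.043,0.135],[0.19,0.05,0.21,-0.052,0.088,0.271],[0.27,0.08,0.3,-0.072,0.134,0.408],[0.35,0.11,0.38,-0.089,0.181,0.545],[0.42,0.15,0.46,-0.102,0.23,0.684],[0.47,0.18,0.53,-0.111,0.28,0.823],[0.52,0.22,0.59,-0.116,0.331,0.962],[0.56,0.26,0.64,-0.118,0.384,1.102],[0.59,0.29,0.69,-0.116,0.437,1.242],[0.6,0.33,0.74,-0.111,0.493,1.381],[0.61,0.36,0.77,-0.102,0.549,1.521],[0.6,0.4,0.81,-0.089,0.607,1.66]],
])

```text
time: 26.6
position: [0.475, -0.0327, 0.3402]
tool_rot: [0.868, -0.193, 0.266, -0.373]
ft_force: [0.2, 0.3, -1.2]
grip_width: 0.0417
grip_force: 40.0
```

Emit:
move_arm([
  [[0.02,0.02,0.04,0.011,0.041,0.145],[0.03,0.06,0.06,0.025,0.081,0.291],[0.05,0.1,0.09,0.041,0.119,0.437],[0.06,0.15,0.1,0.059,0.158,0.584],[0.07,0.21,0.11,0.08,0.195,0.73],[0.08,0.27,0.11,0.104,0.232,0.876],[0.09,0.35,0.11,0.131,0.269,1.022],[0.08,0.44,0.1,0.16,0.305,1.168],[0.08,0.53,0.08,0.193,0.341,1.313],[0.06,0.63,0.06,0.229,0.376,1.458],[0.04,0.74,0.04,0.269,0.412,1.602],[0.02,0.85,0.01,0.313,0.447,1.744]],
])

```text
time: 28.1
position: [0.4711, -0.0551, 0.3146]
tool_rot: [-0.282, 0.81, -0.075, 0.508]
ft_force: [-0.3, -0.5, -1.2]
grip_width: 0.0414
grip_force: 40.0
```

Run:
```python
from kin import *
from rig import get_obs,camera
o=get_obs();st(o)
plan(o,[([.61,-.067,.2],down(180,-60)),([.626,-.067,.15],down(180,-60))])
```

```text
t 28.1 gp [ 0.6132 -0.028   0.2373] q [-0.5072  0.5433  2.189   2.2246  0.7925  1.4568] F [-0.3 -0.5 -1.2] w 0.0414 gf 40.0
[0.82, 0.12, 0.27, 0.155, 0.072, 0.571] rows>=3.2
[1.67, 0.47, 1.2, 0.155, 0.072, 0.571] rows>=0.8
```

Emit:
move_arm([
  [[0.27,0.04,0.09,0.05,0.024,0.19],[0.55,0.08,0.18,0.1,0.048,0.38],[0.82,0.12,0.27,0.155,0.072,0.571],[0.82,0.12,0.27,0.155,0.072,0.571],[1.2,0.28,0.7,0.155,0.072,0.571],[1.67,0.47,1.2,0.155,0.072,0.571],[1.67,0.47,1.2,0.155,0.072,0.571],[1.67,0.47,1.2,0.155,0.072,0.571]],
])

```text
time: 29.1
position: [0.4851, -0.0672, 0.235]
tool_rot: [-0.003, 0.864, -0.001, 0.503]
ft_force: [-0.1, 0.3, -1.1]
grip_width: 0.0417
grip_force: 40.0
```

Run:
```python
from kin import *
from rig import get_obs,camera
o=get_obs();st(o);g=gp(o);F=down(180,-60)
c=camera("top");cap(c,"yellow",g);cap(camera("side"),"yellow",g)
plan(o,[([.626,-.067,z],F) for z in (.1,.08,.0715)])
```

```text
t 29.1 gp [ 0.6277 -0.067   0.1541] q [-0.4698  0.7554  2.1902  2.6047  0.8828  1.6795] F [-0.1  0.3 -1.1] w 0.0417 gf 40.0
yellow 147 zmax 0.2154 top mean [ 0.6237 -0.0677  0.2129] spread [0.0774 0.0402 0.0091]
yellow 72 zmax 0.2121 top mean [ 0.6292 -0.0635  0.2089] spread [0.0257 0.0342 0.0137]
[1.17, 0.01, 0.63, 0.001, 0.007, 0.007] rows>=0.8
[1.6, 0.02, 0.88, 0.001, 0.007, 0.007] rows>=0.3
[1.79, 0.02, 0.98, 0.001, 0.007, 0.007] rows>=0.1
```

Emit:
move_arm([
  [[0.7,0.01,0.38,0,0.007,0.007],[1.25,0.02,0.68,0,0.007,0.007],[1.65,0.02,0.9,0,0.007,0.007],[1.82,0.02,1.0,0,0.007,0.007],[1.82,0.02,1.0,0,0.007,0.007],[1.82,0.02,1.0,0,0.007,0.007]],
])

```text
time: 29.95
position: [0.4847, -0.0672, 0.1536]
tool_rot: [-0.0, 0.864, 0.0, 0.503]
ft_force: [-2.3, 1.5, 5.9]
grip_width: 0.0419
grip_force: 40.0
```

Run:
```python
from kin import *
from rig import get_obs,camera
o=get_obs();st(o);cap(camera("top"),"yellow",gp(o))
```

```text
t 29.95 gp [ 0.6273 -0.0671  0.0725] q [-0.4697  0.9738  2.1808  2.6747  1.0652  1.5639] F [-2.3  1.5  5.9] w 0.0419 gf 40.0
yellow 76 zmax 0.1331 top mean [ 0.6335 -0.0673  0.1651] spread [0.062  0.0494 0.4895]
```

Contact confirmed. Release and retreat, then plan the blue bottle (mode A).

Emit:
move_arm([
  [[0,0,0,0,0,0],[0,0,0,0,0,0],[0,0,0,0,0,0],[0,0,-0.6,0,0,0],[0,0,-2,0,0,0],[0,0,-3.2,0,0,0],[-0.4,0,-3.6,0,0,0],[-1.4,0,-4,0,0,0],[-1.4,0,-4,0,0,0]],
], claw=-0.35)

```text
time: 31.12
position: [0.3817, -0.0694, 0.2855]
tool_rot: [-0.002, 0.865, -0.001, 0.501]
ft_force: [-0.9, 1.1, 0.1]
grip_width: 0.0589
grip_force: 0.0
```

Run:
```python
from kin import *
from rig import get_obs,camera
o=get_obs();st(o);q=o["q"]
c=camera("top");cap(c,"yellow",[.632,-.067]);blobs(c,(206,185,390,226),.045,.2);print("lying");blobs(c,(206,245,390,290),.03,.08)
th=-79.5;a=np.array([np.cos(np.radians(th)),np.sin(np.radians(th)),0]);G=np.array([.464,.1906,.037])+.002*a;A=down(th,-30)
seed=[-.13,.788,1.915,.753,.769,2.19]
h,e1=ik(G+[0,0,.09],A,seed);g,e2=ik(G,A,seed);print(h,e1,g,e2)
Z,e3=ik(np.array([.60,.205,.2]),down(0,60),[.2362,.8,2.0647,3.3986,.9232,-1.6082]);print("hover",Z,e3)
for f in np.linspace(0,1,6):
    P,R=fk(q+(h-q)*f);print(P,P-R.apply([0,0,.164]))
x=[fk(q+(h-q)*f)[1] for f in np.linspace(0,1,13)];print(max(np.degrees((p.inv()*s).magnitude()) for p,s in zip(x,x[1:])))
[print(r) for r in jrows(None,[q,h],[12])]
```

```text
t 31.12 gp [ 0.524  -0.0693  0.2039] q [-0.6497  0.6446  2.4422  2.4713  1.0066  1.6067] F [-0.9  1.1  0.1] w 0.0589 gf 0.0
yellow 108 zmax 0.1336 top mean [ 0.6334 -0.0682  0.1309] spread [0.0251 0.025  0.0088]
px [295.4 206.6] n 296 rect c [0.6314 0.0231] size [0.0425 0.0417] ang 11.1 z50/95 [0.1078 0.1325] mean [0.6289 0.0224 0.1129] bgr [138. 185. 138.]
px [363.9 205.5] n 329 rect c [ 0.634  -0.1539] size [0.0414 0.0412] ang 88.7 z50/95 [0.1069 0.1327] mean [ 0.632  -0.1505  0.1086] bgr [123. 134. 208.]
px [258.6 207.1] n 359 rect c [0.6298 0.1173] size [0.0427 0.0422] ang 3.1 z50/95 [0.1152 0.1188] mean [0.6282 0.115  0.1084] bgr [ 72. 127. 179.]
px [330.4 206.4] n 312 rect c [ 0.6318 -0.0672] size [0.0417 0.0401] ang 89.7 z50/95 [0.1072 0.1334] mean [ 0.6297 -0.0657  0.1096] bgr [118. 195. 215.]
lying
px [230.7 271.8] n 720 rect c [0.4641 0.1905] size [0.0425 0.1202] ang 10.6 z50/95 [0.0519 0.0554] mean [0.4639 0.1925 0.0506] bgr [213. 200. 195.]
[-0.1309  0.6069  1.8884  0.6354  0.9294  2.3672] 7.943257163134376e-11 [-0.1309  0.7882  1.9143  0.7524  0.7696  2.1908] 1.186616083
[... 201 characters left out ...]
1269 0.1986] [0.439  0.0264 0.2802]
[0.5063 0.184  0.1776] [0.4504 0.0641 0.2745]
[0.4744 0.2025 0.1503] [0.4614 0.0904 0.2693]
[0.4644 0.1886 0.127 ] [0.4793 0.108  0.269 ]
9.548414197076161
[-0.21, 0.5, 0.39, -0.15, -0.022, -0.068]
[-0.37, 1.02, 0.7, -0.298, -0.032, -0.142]
[-0.49, 1.53, 0.96, -0.44, -0.03, -0.221]
[-0.57, 2.02, 1.17, -0.577, -0.017, -0.307]
[-0.61, 2.48, 1.34, -0.705, 0.007, -0.399]
[-0.63, 2.9, 1.48, -0.825, 0.04, -0.499]
[-0.63, 3.27, 1.6, -0.933, 0.082, -0.606]
[-0.63, 3.58, 1.72, -1.028, 0.132, -0.72]
[-0.64, 3.85, 1.85, -1.11, 0.188, -0.841]
[-0.67, 4.08, 1.99, -1.175, 0.249, -0.97]
[-0.75, 4.27, 2.14, -1.224, 0.314, -1.105]
[-0.87, 4.43, 2.32, -1.253, 0.381, -1.247]
```

Emit:
move_arm([
  [[-0.21,0.5,0.39,-0.15,-0.022,-0.068],[-0.37,1.02,0.7,-0.298,-0.032,-0.142],[-0.49,1.53,0.96,-0.44,-0.03,-0.221],[-0.57,2.02,1.17,-0.577,-0.017,-0.307],[-0.61,2.48,1.34,-0.705,0.007,-0.399],[-0.63,2.9,1.48,-0.825,0.04,-0.499],[-0.63,3.27,1.6,-0.933,0.082,-0.606],[-0.63,3.58,1.72,-1.028,0.132,-0.72],[-0.64,3.85,1.85,-1.11,0.188,-0.841],[-0.67,4.08,1.99,-1.175,0.249,-0.97],[-0.75,4.27,2.14,-1.224,0.314,-1.105],[-0.87,4.43,2.32,-1.253,0.381,-1.247]],
], claw=-0.7)

```text
time: 32.67
position: [0.4791, 0.1084, 0.2643]
tool_rot: [0.743, -0.617, -0.204, -0.162]
ft_force: [-0.1, 0.3, -0.8]
grip_width: 0.0741
grip_force: 0.0
```

Run:
```python
from kin import *
from rig import get_obs,camera
o=get_obs();st(o)
th=-79.5;a=np.array([np.cos(np.radians(th)),np.sin(np.radians(th)),0]);G=np.array([.464,.1906,.037])+.002*a;A=down(th,-30)
plan(o,[(G+[0,0,.08],A),(G,A)])
```

```text
t 32.67 gp [0.4621 0.1892 0.1226] q [-0.1301  0.6176  1.8877  0.6335  0.9324  2.3657] F [-0.1  0.3 -0.8] w 0.0741 gf 0.0
[0.07, -0.01, 0.11, 0.012, 0.004, -0.001] rows>=0.1
[1.08, -0.03, 1.84, 0.012, 0.004, -0.001] rows>=1.3
```

Emit:
move_arm([
  [[0.55,-0.02,0.95,0.012,0,0],[0.9,-0.03,1.55,0.012,0,0],[1.08,-0.03,1.82,0.012,0,0],[1.08,-0.03,1.82,0.012,0,0],[1.08,-0.03,1.82,0.012,0,0]],
])

```text
time: 33.3
position: [0.4803, 0.1075, 0.1821]
tool_rot: [0.741, -0.619, -0.199, -0.17]
ft_force: [-0.2, 0.0, -0.1]
grip_width: 0.0742
grip_force: 0.0
```

Emit:
move_arm([
  [[0,0,0,0,0,0],[0,0,0,0,0,0],[0,0,0,0,0,0],[0,0,0,0,0,0],[-0.6,0,-1.1,0,0,0],[-1.85,0,-3.2,0,0,0],[-1.95,0,-3.4,0,0,0],[-1.95,0,-3.4,0,0,0]],
], claw=1, squeeze=40)

```text
time: 34.3
position: [0.4802, 0.1061, 0.3416]
tool_rot: [0.742, -0.618, -0.195, -0.172]
ft_force: [0.1, -0.6, -2.2]
grip_width: 0.0418
grip_force: 40.0
```

Run:
```python
from kin import *
from rig import get_obs
o=get_obs();st(o);q=o["q"]
Z,e3=ik(np.array([.60,.205,.2]),down(0,60),[.2518,.6304,2.1182,3.4959,.6713,-1.7248]);print(e3)
at=down(0,60).inv().apply([0,0,1])
for f in np.linspace(0,1,9):
    P,R=fk(q+(Z-q)*f);a=R.apply(at);print(P,"foot",P-.06*a,"cap",P+.06*a)
w=[q,(q+Z)/2,Z];n=12
x=[fk(q+(Z-q)*f)[1] for f in np.linspace(0,1,2*n+1)];print(max(np.degrees((p.inv()*s).magnitude()) for p,s in zip(x,x[1:])))
print("c1");[print(r) for r in jrows(None,w[:2],[n])];print("c2");[print(r) for r in jrows(None,w[1:],[n])]
```

```text
t 34.3 gp [0.4675 0.1875 0.1998] q [-0.1362  0.4737  1.8411  0.5801  1.0708  2.4776] F [ 0.1 -0.6 -2.2] w 0.0418 gf 40.0
3.3306690738754696e-15
[0.4675 0.1875 0.1998] foot [0.4569 0.2465 0.2   ] cap [0.4781 0.1284 0.1997]
[0.4974 0.2669 0.2243] foot [0.4743 0.3216 0.2326] cap [0.5206 0.2122 0.2159]
[0.5339 0.3194 0.2541] foot [0.5032 0.3707 0.2594] cap [0.5646 0.2681 0.2488]
[0.5725 0.3439 0.2796] foot [0.5419 0.3952 0.2742] cap [0.6031 0.2926 0.285 ]
[0.6075 0.3429 0.2934] foot [0.5848 0.3949 0.274 ] cap [0.6302 0.2909 0.3129]
[0.6325 0.3216 0.2914] foot [0.6222 0.37   0.2575] cap [0.6429 0.2732 0.3253]
[0.6419 0.2867 0.273 ] foot [0.6424 0.3241 0.2261] cap [0.6414 0.2493 0.3199]
[0.6315 0.2455 0.2408] foot [0.636  0.2655 0.1844] cap [0.627  0.2255 0.2972]
[0.6   0.205 0.2  ] foot [0.6   0.205 0.14 ] cap [0.6   0.205 0.26 ]
8.805570588629788
c1
[-0.36, -0.12, 0.21, 0.062, -0.073, -0.12]
[-0.7, -0.24, 0.4, 0.134, -0.134, -0.235]
[-1.01, -0.36, 0.56, 0.216, -0.18, -0.346]
[-1.3, -0.48, 0.69, 0.305, -0.211, -0.45]
[-1.56, -0.6, 0.81, 0.398, -0.226, -0.548]
[-1.79, -0.72, 0.9, 0.493, -0.224, -0.64]
[-1.99, -0.82, 0.98, 0.589, -0.206, -0.725]
[-2.16, -0.92, 1.06, 0.682, -0.171, -0.803]
[-2.29, -1.01, 1.12, 0.769, -0.121, -0.874]
[-2.39, -1.09, 1.18, 0.849, -0.055, -0.939]
[-2.46, -1.15, 1.23, 0.918, 0.026, -0.998]
[-2.49, -1.19, 1.29, 0.975, 0.118, -1.051]
c2
[-0.02, 0.03, 0.06, 0.003, 0.071, -0.089]
[-0.04, 0.09, 0.09, -0.01, 0.142, -0.177]
[-0.06, 0.17, 0.11, -0.038, 0.209, -0.264]
[-0.1, 0.28, 0.1, -0.079, 0.27, -0.349]
[-0.14, 0.41, 0.08, -0.134, 0.325, -0.432]
[-0.2, 0.56, 0.03, -0.2, 0.37, -0.512]
[-0.28, 0.73, -0.03, -0.276, 0.405, -0.591]
[-0.38, 0.92, -0.11, -0.361, 0.427, -0.666]
[-0.5, 1.12, -0.2, -0.452, 0.437, -0.739]
[-0.64, 1.34, -0.31, -0.548, 0.432, -0.808]
[-0.8, 1.56, -0.43, -0.647, 0.412, -0.874]
[-0.98, 1.78, -0.57, -0.745, 0.378, -0.936]
```

Emit:
move_arm([
  [[-0.36,-0.12,0.21,0.062,-0.073,-0.12],[-0.7,-0.24,0.4,0.134,-0.134,-0.235],[-1.01,-0.36,0.56,0.216,-0.18,-0.346],[-1.3,-0.48,0.69,0.305,-0.211,-0.45],[-1.56,-0.6,0.81,0.398,-0.226,-0.548],[-1.79,-0.72,0.9,0.493,-0.224,-0.64],[-1.99,-0.82,0.98,0.589,-0.206,-0.725],[-2.16,-0.92,1.06,0.682,-0.171,-0.803],[-2.29,-1.01,1.12,0.769,-0.121,-0.874],[-2.39,-1.09,1.18,0.849,-0.055,-0.939],[-2.46,-1.15,1.23,0.918,0.026,-0.998],[-2.49,-1.19,1.29,0.975,0.118,-1.051]],
])

```text
time: 35.8
position: [0.506, 0.2247, 0.3424]
tool_rot: [0.791, -0.208, 0.249, -0.518]
ft_force: [-0.1, -1.3, -0.8]
grip_width: 0.0421
grip_force: 40.0
```

Emit:
move_arm([
  [[-0.02,0.03,0.06,0.003,0.071,-0.089],[-0.04,0.09,0.09,-0.01,0.142,-0.177],[-0.06,0.17,0.11,-0.038,0.209,-0.264],[-0.1,0.28,0.1,-0.079,0.27,-0.349],[-0.14,0.41,0.08,-0.134,0.325,-0.432],[-0.2,0.56,0.03,-0.2,0.37,-0.512],[-0.28,0.73,-0.03,-0.276,0.405,-0.591],[-0.38,0.92,-0.11,-0.361,0.427,-0.666],[-0.5,1.12,-0.2,-0.452,0.437,-0.739],[-0.64,1.34,-0.31,-0.548,0.432,-0.808],[-0.8,1.56,-0.43,-0.647,0.412,-0.874],[-0.98,1.78,-0.57,-0.745,0.378,-0.936]],
])

```text
time: 37.3
position: [0.4556, 0.2045, 0.2771]
tool_rot: [0.87, 0.001, 0.493, 0.002]
ft_force: [0.4, -0.2, -1.7]
grip_width: 0.0417
grip_force: 40.0
```

Run:
```python
from kin import *
from rig import get_obs,camera
o=get_obs();st(o);cap(camera("top"),"blue",gp(o))
plan(o,[([.61,.205,.18],down(0,60)),([.625,.205,.15],down(0,60))])
```

```text
t 37.3 gp [0.5963 0.2042 0.1928] q [ 0.252   0.638   2.1227  3.4977  0.6667 -1.7265] F [ 0.4 -0.2 -1.7] w 0.0417 gf 40.0
blue 141 zmax 0.2524 top mean [0.6084 0.2022 0.2507] spread [0.024  0.0295 0.0091]
[-0.16, -0.01, 0.46, 0.002, 0.016, 0.003] rows>=0.3
[-0.62, -0.02, 1.17, 0.002, 0.016, 0.003] rows>=0.5
```

Emit:
move_arm([
  [[-0.16,-0.01,0.46,0,0.016,0],[-0.6,-0.02,1.12,0,0.016,0],[-0.6,-0.02,1.12,0,0.016,0],[-0.6,-0.02,1.12,0,0.016,0],[-0.6,-0.02,1.12,0,0.016,0]],
])

```text
time: 37.98
position: [0.4829, 0.2057, 0.2367]
tool_rot: [0.864, -0.0, 0.504, -0.001]
ft_force: [0.5, -0.2, -1.4]
grip_width: 0.0419
grip_force: 40.0
```

Run:
```python
from kin import *
from rig import get_obs,camera
o=get_obs();st(o);cap(camera("top"),"blue",gp(o));print(Ro.from_quat(o["tool_rot"]).as_matrix()[:,0])
plan(o,[([.624,.205,z],down(0,60)) for z in(.11,.08,.0695)])
```

```text
t 37.98 gp [0.6256 0.2059 0.156 ] q [ 0.2385  0.7481  2.0769  3.4461  0.7506 -1.6763] F [ 0.5 -0.2 -1.4] w 0.0419 gf 40.0
blue 129 zmax 0.2162 top mean [0.6365 0.2038 0.2141] spread [0.0252 0.0293 0.007 ]
[ 0.4924 -0.0013  0.8704]
[-0.98, 0.02, 0.53, -0.001, -0.009, -0.001] rows>=0.7
[-1.64, 0.02, 0.9, -0.001, -0.009, -0.001] rows>=0.5
[-1.87, 0.02, 1.03, -0.001, -0.009, -0.001] rows>=0.2
```

Emit:
move_arm([
  [[-0.7,0.02,0.38,0,-0.009,0],[-1.25,0.02,0.68,0,-0.009,0],[-1.65,0.02,0.9,0,-0.009,0],[-1.87,0.02,1.02,0,-0.009,0],[-1.87,0.02,1.02,0,-0.009,0],[-1.87,0.02,1.02,0,-0.009,0]],
])

```text
time: 38.78
position: [0.4825, 0.205, 0.1533]
tool_rot: [0.864, -0.001, 0.503, -0.001]
ft_force: [-2.6, -1.5, 5.6]
grip_width: 0.0418
grip_force: 40.0
```

Run:
```python
from kin import *
from rig import get_obs,camera
o=get_obs();st(o);cap(camera("top"),"blue",gp(o))
```

```text
t 38.77 gp [0.6252 0.2051 0.0723] q [ 0.2373  0.9486  2.0691  3.398   0.9344 -1.6045] F [-2.6 -1.5  5.6] w 0.0418 gf 40.0
blue 100 zmax 0.133 top mean [0.6369 0.2021 0.1308] spread [0.0249 0.0276 0.0106]
```

Emit:
move_arm([
  [[0,0,0,0,0,0],[0,0,0,0,0,0],[0,0,0,0,0,0],[0,0,-0.6,0,0,0],[0,0,-2,0,0,0],[0.6,0,-2.6,0,0,0],[1.8,0,-2.9,0,0,0],[2.6,0,-3.2,0,0,0],[2.6,0,-3.2,0,0,0]],
], claw=-0.35)

```text
time: 39.95
position: [0.4239, 0.205, 0.3078]
tool_rot: [0.864, -0.001, 0.503, -0.002]
ft_force: [0.2, -0.5, -1.3]
grip_width: 0.0589
grip_force: 0.0
```

Run:
```python
from kin import *
from rig import get_obs,camera
o=get_obs();st(o)
c=camera("top");print("lane");blobs(c,(206,185,390,226),.045,.2);print("tray");blobs(c,(422,213,481,286),.012,.1)
print("dial");blobs(c,(105,225,175,290),.128,.16)
cv2.imwrite("pics/t5.png",cv2.resize(c["pixels"][110:300,90:500],None,fx=1.9,fy=1.9,interpolation=cv2.INTER_CUBIC))
for y in(-5.5,0):
  for s in(1,):
    for h in(-90+y,90+y,y,180+y):pass
for h in (-6.8,173.2):
    R=down(h);print(h,[x for x in iks(np.array([.519,.413,.133]),R,40)])
```

```text
t 39.95 gp [0.5665 0.2053 0.2267] q [ 0.2752  0.5562  2.1791  3.5296  0.6686 -1.7396] F [ 0.2 -0.5 -1.3] w 0.0589 gf 0.0
lane
px [225.4 205.6] n 350 rect c [0.6349 0.2041] size [0.041  0.0431] ang 0.7 z50/95 [0.1068 0.1328] mean [0.6324 0.1985 0.1069] bgr [159. 130. 118.]
px [295.4 206.6] n 296 rect c [0.6314 0.0231] size [0.0422 0.0418] ang 11.2 z50/95 [0.1076 0.1326] mean [0.6289 0.0224 0.1129] bgr [137. 185. 138.]
px [364.  205.5] n 332 rect c [ 0.634 -0.154] size [0.0411 0.0413] ang 89.3 z50/95 [0.1074 0.132 ] mean [ 0.632  -0.1506  0.1088] bgr [122. 133. 208.]
px [258.6 207.2] n 356 rect c [0.6297 0.1173] size [0.0421 0.0423] ang 2.7 z50/95 [0.1152 0.1189] mean [0.6281 0.115  0.1084] bgr [ 71. 125. 177.]
px [330.4 206.4] n 314 rect c [ 0.6317 -0.0673] size [0.0418 0.0402] ang 89.9 z50/95 [0.1074 0.133 ] mean [ 0.6296 -0.0657  0.1096] bgr [118. 194. 214.]
tray
px [478.9 226.2] n 69 rect c [ 0.5764 -0.4808] size [0.0855 0.0045] ang 3.1 z50/95 [0.0185 0.0251] mean [ 0.5826 -0.4805  0.0184] bgr [145. 144. 147.]
px [447.9 231.5] n 330 rect c [ 0.5693 -0.3936] size [0.0468 0.1072] ang 1.0 z50/95 [0.0183 0.0222] mean [ 0.5682 -0.3942  0.0183] bgr [209. 117.  78.]
px [423.1 269.5] n 67 rect c [ 0.4724 -0.3212] size [0.0969 0.0044] ang 4.2 z50/95 [0.0219 0.0255] mean [ 0.4656 -0.3216  0.0209] bgr [144. 144. 148.]
px [454.7 269.8] n 433 rect c [ 0.4661 -0.3978] size [0.0555 0.0547] ang 65.2 z50/95 [0.0591 0.0628] mean [ 0.4668 -0.3947  0.0549] bgr [182. 190. 208.]
dial
px [131.8 252. ] n 133 rect c [0.5184 0.4149] size [0.0132 0.044 ] ang 83.5 z50/95 [0.1418 0.1458] mean [0.5181 0.413  0.1402] bgr [45. 45. 46.]
-6.8 [array([ 0.504 ,  0.7031,  1.4195, -0.    ,  1.019 ,  2.1935])]
173.2 [array([ 0.504 ,  0.7031,  1.4195, -0.    ,  1.019 , -0.9481])]
```

View pics/t5.png

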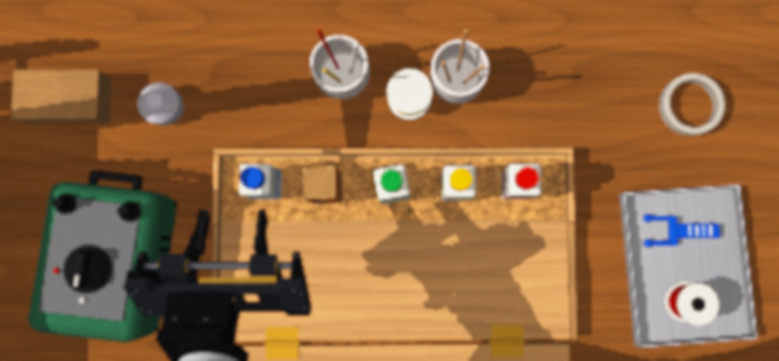

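All five stand in a row at rows ~180 of the crop, the tool and spool are in the tray, and the dial pointer is still at the white dot.

Run:
```python
from kin import *
from rig import get_obs
o=get_obs();q=o["q"];C=np.array([.5183,.414,.24]);R=down(173.5)
Z,e=ik(C,R,[.504,.6,1.3,0,1.1,-.9481]);print(Z,e)
for n in(16,20,24):
    x=[fk(q+(Z-q)*f)[1] for f in np.linspace(0,1,n+1)];print(n,max(np.degrees((p.inv()*s).magnitude()) for p,s in zip(x,x[1:])))
for f in np.linspace(0,1,9):
    P,S=fk(q+(Z-q)*f);print(P,P-S.apply([0,0,.164]))
w=[q,(q+Z)/2,Z]
for k in(0,1):print("c",k);[print(r) for r in jrows(None,w[k:k+2],[12])]
```

```text
[ 0.5059  0.5813  1.3299  0.      1.2303 -0.9515] 2.0194956817931597e-12
16 12.527282347063675
20 10.024878153912839
24 8.3546543366112
[0.5655 0.2051 0.2244] [0.4233 0.2048 0.3061]
[0.6077 0.3178 0.2814] [0.4614 0.2657 0.3341]
[0.6012 0.4297 0.3263] [0.4775 0.3273 0.3594]
[0.557  0.5198 0.3461] [0.476  0.3805 0.3763]
[0.4968 0.5724 0.3359] [0.466  0.4182 0.3826]
[0.4469 0.5806 0.3013] [0.4586 0.4375 0.3805]
[0.4294 0.5479 0.2587] [0.463  0.4394 0.3771]
[0.4548 0.4866 0.2309] [0.4837 0.4293 0.3818]
[0.5183 0.414  0.24  ] [0.5183 0.414  0.404 ]
c 0
[0.39, -0.49, 0.21, 0.1, 0.071, -0.079]
[0.75, -1.0, 0.37, 0.2, 0.14, -0.159]
[1.08, -1.52, 0.48, 0.302, 0.207, -0.239]
[1.37, -2.05, 0.53, 0.404, 0.271, -0.321]
[1.62, -2.56, 0.54, 0.507, 0.331, -0.404]
[1.82, -3.06, 0.51, 0.609, 0.386, -0.49]
[1.98, -3.54, 0.45, 0.711, 0.437, -0.577]
[2.1, -3.99, 0.37, 0.813, 0.482, -0.668]
[2.17, -4.4, 0.27, 0.913, 0.521, -0.763]
[2.2, -4.76, 0.17, 1.011, 0.553, -0.861]
[2.2, -5.07, 0.07, 1.106, 0.577, -0.963]
[2.18, -5.34, -0.02, 1.197, 0.592, -1.069]
c 1
[0.11, -0.07, 0.18, 0.112, 0.008, -0.083]
[0.19, -0.13, 0.33, 0.224, 0.007, -0.164]
[0.22, -0.18, 0.43, 0.336, -0.003, -0.244]
[0.22, -0.21, 0.5, 0.446, -0.023, -0.323]
[0.18, -0.19, 0.53, 0.556, -0.053, -0.401]
[0.11, -0.14, 0.52, 0.663, -0.093, -0.477]
[0.03, -0.03, 0.49, 0.766, -0.144, -0.551]
[-0.06, 0.13, 0.43, 0.866, -0.206, -0.623]
[-0.15, 0.36, 0.35, 0.961, -0.279, -0.693]
[-0.23, 0.64, 0.24, 1.051, -0.363, -0.761]
[-0.28, 0.99, 0.13, 1.134, -0.457, -0.826]
[-0.3, 1.39, -0.01, 1.21, -0.563, -0.887]
```

Run:
```python
from kin import *
from rig import get_obs
o=get_obs();q=o["q"];C=np.array([.5183,.414,.24]);R=down(173.5)
Z,e=ik(C,R,[.504,.6,1.3,0,1.1,-.9481])
M1=q+(Z-q)*.5;M1[0]=-.15;M1[1]-=.05;M2=Z.copy();M2[0]=-.0
w=[q,M1,M2]
for a,b in zip(w,w[1:]):
  for f in np.linspace(0,1,6):
    P,S=fk(a+(b-a)*f);print(P,P-S.apply([0,0,.164]))
  x=[fk(a+(b-a)*f)[1] for f in np.linspace(0,1,13)];print(max(np.degrees((p.inv()*s).magnitude()) for p,s in zip(x,x[1:])))
for k in(0,1):print("c",k);[print(r) for r in jrows(None,w[k:k+2],[12])]
```

```text
[0.5655 0.2051 0.2244] [0.4233 0.2048 0.3061]
[0.6315 0.2278 0.2771] [0.4797 0.2025 0.3336]
[0.6771 0.2467 0.3247] [0.5259 0.1944 0.3609]
[0.7038 0.2578 0.359 ] [0.5621 0.1793 0.3844]
[0.7154 0.2563 0.3744] [0.5892 0.1551 0.4016]
[0.7166 0.2358 0.3696] [0.6087 0.1197 0.4119]
6.403762404084417
[0.7166 0.2358 0.3696] [0.6087 0.1197 0.4119]
[0.6859 0.2704 0.3354] [0.6121 0.1415 0.405 ]
[0.6568 0.2718 0.2942] [0.6152 0.1502 0.3961]
[0.6386 0.2407 0.2569] [0.6219 0.1459 0.3897]
[0.6373 0.1836 0.2354] [0.6347 0.1313 0.3909]
[0.654 0.111 0.24 ] [0.654 0.111 0.404]
8.090558827981893
c 0
[0.55, 0.01, 0.39, 0.06, 0.075, -0.058]
[1.09, 0.04, 0.75, 0.119, 0.147, -0.119]
[1.61, 0.09, 1.06, 0.178, 0.215, -0.183]
[2.1, 0.17, 1.34, 0.236, 0.278, -0.252]
[2.56, 0.28, 1.59, 0.293, 0.336, -0.325]
[2.98, 0.42, 1.81, 0.35, 0.387, -0.402]
[3.36, 0.6, 2.0, 0.405, 0.43, -0.483]
[3.69, 0.81, 2.17, 0.46, 0.464, -0.568]
[3.99, 1.06, 2.32, 0.513, 0.489, -0.657]
[4.23, 1.36, 2.46, 0.565, 0.503, -0.749]
[4.44, 1.72, 2.58, 0.615, 0.505, -0.843]
[4.61, 2.12, 2.7, 0.663, 0.495, -0.938]
c 1
[0.09, -0.12, 0.23, 0.116, 0.009, -0.08]
[0.14, -0.23, 0.42, 0.232, 0.01, -0.159]
[0.15, -0.33, 0.57, 0.348, 0.002, -0.236]
[0.12, -0.41, 0.68, 0.463, -0.015, -0.313]
[0.06, -0.45, 0.76, 0.576, -0.042, -0.389]
[-0.03, -0.45, 0.81, 0.687, -0.079, -0.464]
[-0.13, -0.4, 0.82, 0.795, -0.126, -0.538]
[-0.25, -0.29, 0.82, 0.899, -0.183, -0.61]
[-0.37, -0.12, 0.79, 0.999, -0.251, -0.681]
[-0.48, 0.11, 0.75, 1.093, -0.33, -0.75]
[-0.57, 0.4, 0.7, 1.18, -0.419, -0.818]
[-0.63, 0.75, 0.64, 1.261, -0.519, -0.883]
```

Emit:
move_arm([
  [[0.55,0.01,0.39,0.06,0.075,-0.058],[1.09,0.04,0.75,0.119,0.147,-0.119],[1.61,0.09,1.06,0.178,0.215,-0.183],[2.1,0.17,1.34,0.236,0.278,-0.252],[2.56,0.28,1.59,0.293,0.336,-0.325],[2.98,0.42,1.81,0.35,0.387,-0.402],[3.36,0.6,2.0,0.405,0.43,-0.483],[3.69,0.81,2.17,0.46,0.464,-0.568],[3.99,1.06,2.32,0.513,0.489,-0.657],[4.23,1.36,2.46,0.565,0.503,-0.749],[4.44,1.72,2.58,0.615,0.505,-0.843],[4.61,2.12,2.7,0.663,0.495,-0.938]],
], claw=0.1)

```text
time: 41.5
position: [0.609, 0.1195, 0.4075]
tool_rot: [0.587, 0.536, 0.604, -0.052]
ft_force: [0.0, 0.7, 0.2]
grip_width: 0.0393
grip_force: 0.0
```

Emit:
move_arm([
  [[0.09,-0.12,0.23,0.116,0.009,-0.08],[0.14,-0.23,0.42,0.232,0.01,-0.159],[0.15,-0.33,0.57,0.348,0.002,-0.236],[0.12,-0.41,0.68,0.463,-0.015,-0.313],[0.06,-0.45,0.76,0.576,-0.042,-0.389],[-0.03,-0.45,0.81,0.687,-0.079,-0.464],[-0.13,-0.4,0.82,0.795,-0.126,-0.538],[-0.25,-0.29,0.82,0.899,-0.183,-0.61],[-0.37,-0.12,0.79,0.999,-0.251,-0.681],[-0.48,0.11,0.75,1.093,-0.33,-0.75],[-0.57,0.4,0.7,1.18,-0.419,-0.818],[-0.63,0.75,0.64,1.261,-0.519,-0.883]],
])

```text
time: 43.0
position: [0.654, 0.1107, 0.3987]
tool_rot: [0.305, 0.952, -0.004, -0.004]
ft_force: [0.1, 0.8, -0.2]
grip_width: 0.0392
grip_force: 0.0
```

Run:
```python
from kin import *
from rig import get_obs
o=get_obs();st(o);R=down(173.5)
plan(o,[([.5183,.414,.23],R),([.5183,.414,.1415],R)])
```

```text
t 43.0 gp [0.6522 0.1098 0.2347] q [ 0.0005  0.5886  1.3316 -0.0058  1.2325 -0.9494] F [ 0.1  0.8 -0.2] w 0.0392 gf 0.0
[7.16, 4.21, 0.11, -0.009, -0.008, -0.505] rows>=5.3
[7.15, 4.23, 2.33, -0.009, -0.008, -0.505] rows>=1.4
```

Emit:
move_arm([
  [[7.16,4.21,0.11,-0.009,-0.008,-0.505],[7.16,4.21,0.11,-0.009,-0.008,-0.505],[7.16,4.21,0.11,-0.009,-0.008,-0.505],[7.16,4.21,0.11,-0.009,-0.008,-0.505],[7.16,4.21,0.11,-0.009,-0.008,-0.505],[7.16,4.21,0.11,-0.009,-0.008,-0.505],[7.16,4.21,1.0,-0.009,-0.008,-0.505],[7.16,4.21,1.5,-0.009,-0.008,-0.505],[7.16,4.21,1.5,-0.009,-0.008,-0.505]],
])

```text
time: 44.12
position: [0.5181, 0.4132, 0.3384]
tool_rot: [0.058, 0.998, -0.0, -0.0]
ft_force: [-0.0, -1.0, 0.4]
grip_width: 0.0392
grip_force: 0.0
```

Run:
```python
from kin import *
from rig import get_obs,camera
o=get_obs();st(o);R=down(173.5)
plan(o,[([.5183,.414,.1415],R)])
c=camera("side");u,v=proj(c,gp(o))[0];print(u,v);u,v=int(u),int(v)
cv2.imwrite("pics/s6.png",cv2.resize(c["pixels"][v-60:v+70,u-80:u+80],None,fx=4,fy=4,interpolation=cv2.INTER_CUBIC))
```

```text
t 44.12 gp [0.5181 0.4132 0.1744] q [ 0.5049  0.6517  1.392   0.0001  1.098  -0.9507] F [-0.  -1.   0.4] w 0.0392 gf 0.0
[-0.0, 0.02, 0.82, -0.0, -0.0, -0.002] rows>=0.5
320.2064820380398 309.2688209334815
```

View pics/s6.png

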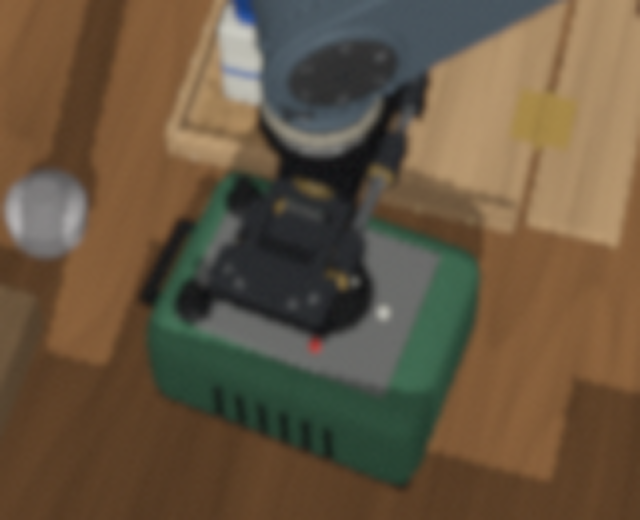

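Emit:
move_arm([
  [[0,0.02,0.4,0,0,0],[0,0.02,0.7,0,0,0],[0,0.02,0.8,0,0,0],[0,0.02,0.8,0,0,0]],
])

```text
time: 44.68
position: [0.5189, 0.4153, 0.3101]
tool_rot: [0.057, 0.998, 0.002, 0.003]
ft_force: [0.3, -0.7, -0.2]
grip_width: 0.0393
grip_force: 0.0
```

Emit:
move_arm([
  [[0,0,0,0,0,0],[0,0,0,0,0,0],[0,0,0,0,0,0],[0,0,0,0,0,0],[0,0,0,0,0,0]],
], claw=1, squeeze=30)

```text
time: 45.3
position: [0.519, 0.415, 0.3108]
tool_rot: [0.057, 0.998, 0.002, 0.004]
ft_force: [0.0, -1.9, 2.9]
grip_width: 0.0117
grip_force: 30.0
```

Run:
```python
from kin import *
from rig import camera
c=camera("top");blobs(c,(206,185,390,226),.045,.2);print("tray");blobs(c,(425,213,479,286),.012,.1)
```

```text
px [225.4 205.5] n 350 rect c [0.635 0.204] size [0.0412 0.0427] ang 0.2 z50/95 [0.1069 0.1324] mean [0.6324 0.1983 0.1069] bgr [156. 127. 116.]
px [295.4 206.6] n 296 rect c [0.6313 0.0231] size [0.0422 0.0417] ang 10.9 z50/95 [0.1078 0.1324] mean [0.6289 0.0224 0.1129] bgr [117. 164. 117.]
px [363.9 205.5] n 333 rect c [ 0.6339 -0.1541] size [0.0418 0.0412] ang 88.5 z50/95 [0.107  0.1324] mean [ 0.632  -0.1505  0.1084] bgr [120. 131. 206.]
px [258.6 207.1] n 360 rect c [0.63   0.1174] size [0.0426 0.0427] ang 2.9 z50/95 [0.1153 0.1187] mean [0.6283 0.115  0.1083] bgr [ 70. 123. 174.]
px [330.4 206.3] n 312 rect c [ 0.6319 -0.0672] size [0.0417 0.0405] ang 89.9 z50/95 [0.1074 0.133 ] mean [ 0.6297 -0.0657  0.1098] bgr [114. 189. 209.]
tray
px [477.6 218.3] n 22 rect c [ 0.6013 -0.4784] size [0.0362 0.0028] ang 3.2 z50/95 [0.0169 0.0214] mean [ 0.6044 -0.4785  0.017 ] bgr [142. 140. 142.]
px [447.8 231.4] n 327 rect c [ 0.567  -0.3935] size [0.1074 0.0467] ang 88.3 z50/95 [0.0184 0.0225] mean [ 0.5683 -0.3938  0.0183] bgr [206. 116.  78.]
px [454.6 269.8] n 436 rect c [ 0.4661 -0.3978] size [0.0555 0.0543] ang 13.9 z50/95 [0.0593 0.0629] mean [ 0.4668 -0.3947  0.0546] bgr [175. 183. 198.]
```

Emit:
move_arm([
  [[0,0,0,0,0,0.15],[0,0,0,0,0,0.3],[0,0,0,0,0,0.45],[0,0,0,0,0,0.6],[0,0,0,0,0,0.75],[0,0,0,0,0,0.9],[0,0,0,0,0,1.05],[0,0,0,0,0,1.2],[0,0,0,0,0,1.3],[0,0,0,0,0,1.3],[0,0,0,0,0,1.3]],
])

```text
time: 46.72
position: [0.5172, 0.413, 0.3107]
tool_rot: [0.65, 0.76, -0.001, 0.001]
ft_force: [-6.4, -9.1, 10.0]
grip_width: 0.0116
grip_force: 30.0
```

Emit:
move_arm([
  [[0,0,0,0,0,0],[0,0,0,0,0,0],[0,0,0,0,0,0],[0,0,-0.6,0,0,0],[0,0,-1.5,0,0,0],[0,0,-3,0,0,0],[-3,0,-3.5,0,0,0],[-5,0,-3.5,0,0,0],[-6,0,-3.5,0,0,0],[-6,0,-3.5,0,0,0]],
], claw=0)

```text
time: 47.98
position: [0.5558, 0.1757, 0.45]
tool_rot: [0.65, 0.76, 0.005, 0.002]
ft_force: [0.2, -0.3, 1.0]
grip_width: 0.0437
grip_force: 0.0
```

Run:
```python
from kin import *
from rig import get_obs,camera
o=get_obs();st(o)
c=camera("top");print("dial");blobs(c,(105,225,175,290),.128,.16);blobs(c,(206,185,390,226),.045,.2);print("tray");blobs(c,(425,213,479,286),.012,.1)
cv2.imwrite("pics/t7.png",cv2.resize(c["pixels"][110:300,90:500],None,fx=1.9,fy=1.9,interpolation=cv2.INTER_CUBIC))
```

```text
t 47.98 gp [0.5574 0.1765 0.286 ] q [ 0.1136  0.4195  1.4905  0.0044  1.2216 -0.044 ] F [ 0.2 -0.3  1. ] w 0.0437 gf 0.0
dial
px [231.3 204.5] n 137 rect c [0.6346 0.1918] size [0.0405 0.0203] ang 2.8 z50/95 [0.1016 0.1104] mean [0.6366 0.1867 0.0915] bgr [115. 118. 120.]
px [295.4 206.6] n 296 rect c [0.6315 0.0232] size [0.0423 0.0417] ang 10.6 z50/95 [0.1074 0.1326] mean [0.6289 0.0224 0.1127] bgr [138. 186. 139.]
px [364.  205.5] n 332 rect c [ 0.6339 -0.154 ] size [0.0414 0.041 ] ang 88.6 z50/95 [0.1073 0.1323] mean [ 0.632  -0.1506  0.1086] bgr [102. 111. 169.]
px [258.5 207.1] n 357 rect c [0.6299 0.1175] size [0.0426 0.0424] ang 2.5 z50/95 [0.115  0.1186] mean [0.6281 0.1151 0.1086] bgr [ 72. 127. 179.]
px [330.4 206.4] n 313 rect c [ 0.6316 -0.0672] size [0.0418 0.0399] ang 89.3 z50/95 [0.1078 0.1326] mean [ 0.6297 -0.0657  0.1098] bgr [ 93. 147. 168.]
tray
px [477.7 217.5] n 18 rect c [ 0.6038 -0.4791] size [0.0304 0.0028] ang 3.0 z50/95 [0.0173 0.0208] mean [ 0.6065 -0.4787  0.0174] bgr [76. 75. 76.]
px [447.9 231.5] n 332 rect c [ 0.5678 -0.3938] size [0.1064 0.0467] ang 89.3 z50/95 [0.018 0.022] mean [ 0.5683 -0.3941  0.018 ] bgr [147.  82.  56.]
px [454.6 269.8] n 435 rect c [ 0.4658 -0.3984] size [0.0538 0.0565] ang 0.9 z50/95 [0.0592 0.063 ] mean [ 0.4669 -0.3947  0.0547] bgr [151. 160. 179.]
```

View pics/t7.png

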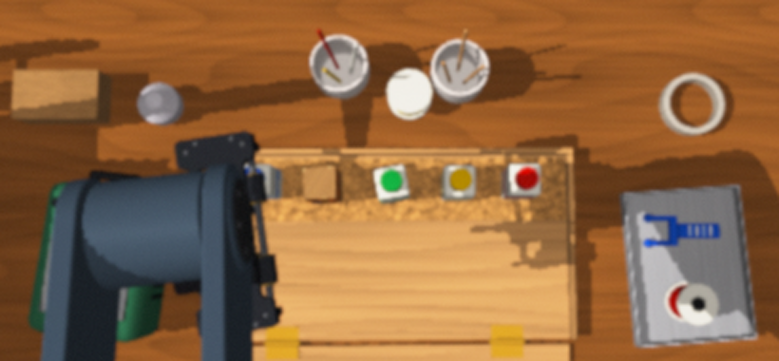

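The arm hides the pump and the blue bottle in this view; everything else is still in place. Moving aside to check the dial.

Emit:
move_arm([
  [[-8,0,-0.5,0,0,0],[-8,0,-0.5,0,0,0],[-8,0,-0.5,0,0,0],[-8,0,-0.5,0,0,0],[-8,0,-0.5,0,0,0],[-8,0,-0.5,0,0,0],[-8,0,-0.5,0,0,0],[-8,0,-0.5,0,0,0]],
])

```text
time: 49.02
position: [0.6049, -0.1369, 0.4682]
tool_rot: [0.649, 0.761, 0.004, 0.001]
ft_force: [-0.5, 0.3, -0.7]
grip_width: 0.0438
grip_force: 0.0
```

Run:
```python
from kin import *
from rig import get_obs,camera
o=get_obs();st(o)
c=camera("top");print("dial");blobs(c,(105,225,175,290),.128,.16);print("lane");blobs(c,(206,185,250,226),.045,.2)
cv2.imwrite("pics/t8.png",cv2.resize(c["pixels"][180:300,95:255],None,fx=4,fy=4,interpolation=cv2.INTER_CUBIC))
```

```text
t 49.02 gp [ 0.606  -0.1359  0.3042] q [-0.4042  0.4577  1.3709  0.0085  1.309  -0.5645] F [-0.5  0.3 -0.7] w 0.0438 gf 0.0
dial
px [131.9 251.8] n 103 rect c [0.5183 0.4138] size [0.0119 0.0449] ang 3.4 z50/95 [0.143  0.1458] mean [0.5186 0.4119 0.1422] bgr [53. 54. 55.]
lane
px [225.4 205.5] n 353 rect c [0.6349 0.2039] size [0.041  0.0426] ang 0.2 z50/95 [0.1071 0.1328] mean [0.6325 0.1984 0.107 ] bgr [165. 135. 122.]
```

View pics/t8.png

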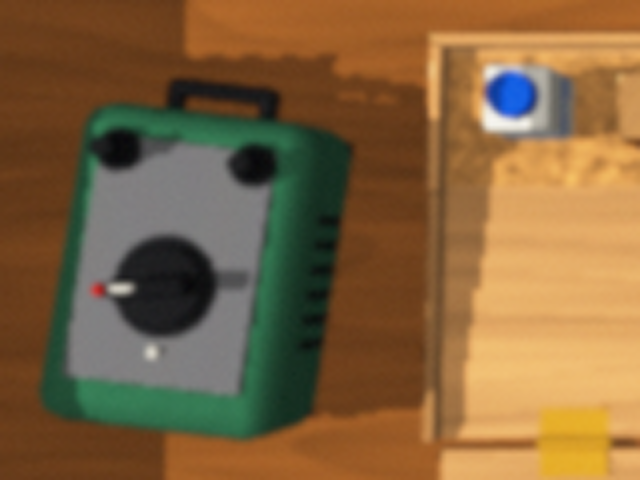

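The pointer is at the red dot (98,290 in the crop), so the dial is at run, and the blue bottle still stands. Everything is in order.

```bash
python3 -c "
from rig import *
print(hand_in())"
```

```text
the job is handed in; nothing more can be done
None
```

I finished the job and handed it in: the tying tool (flat) and red spool are in the tray, all three fallen bottles stand in the row, and the dial is at run. One doubt: joint 6 once read -2.8545 (limit -2.85) and joint 3 2.4422 (limit 2.44), which might count as passing a joint's range.

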